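# Load a cell test nest, hook in its contact board and start the test

## Task

Get the cell test going: swing the latch of the test nest clear, stand every loose battery cell upright on its own brass disc in the nest with its printed code patch facing straight at the long reader bar, then fit the contact board over them by hooking its tongue fully under the lip and lowering the other end flat onto its ledge, and turn the latch all the way round over that end. Only when the board is down and latched, press the start button fully in and let it go. Leave the jar, the part box and the tape roll where they are.

Things in the scene. Friction and masses are not known exactly. Their poses are not given: they have to be found in the camera images.
- nest: the test nest, fixed to the bench: a grey base plate 12 mm thick, in its own frame from x -60 to +125 and y -148 to +190 mm; origin on the bench under the middle disc, x towards the reader bar, y towards the lip, z up. Black reader bar along the back edge, x 95 to 125, y +-95 mm, 78 mm high, its window looks along -x. Open at the front
- disc_1 (a point): centre of the top face of the first brass contact disc (49 mm across with its ring, flush with the base plate, 12 mm above the bench), nearest the latch; axes as the nest's
- disc_2 (a point): the same of the middle disc, 62 mm further along the nest's y
- disc_3 (a point): the same of the disc nearest the lip
- lip (a point): middle of the opening under the lip, at the lip's inner edge (nest y 98 mm, 100.5 mm above the bench); axes as the nest's, y points in. Below it a ledge 94 mm above the bench (nest y 97 to 112 mm) with a back wall face at y 112 mm; the lip's underside is 107 mm high, its top 113 mm; cheeks leave 80 mm of width (x +-40 mm); bracket y 97 to 124, x +-46 mm
- ledge (a point): middle of the ledge at the latch end (nest y -105 mm, 94 mm above the bench, the ledge covers y -97 to -114 mm); axes as the nest's. A stop wall behind it has its face at nest y -114 mm and its top 103 mm above the bench, so the board has 226 mm of room between stop wall and the wall under the lip. Bracket y -97 to -148, x +-46 mm
- board: the contact board: loose green circuit board 221 mm long (its y), 70 mm wide (x), 5 mm thick, 180 g, lying flat on the bench; origin at the centre of its underside, z up. The last 18 mm at its +y end is the tongue, 58 mm wide. In its middle stands a black handle rib, 50 mm long in x, 12 mm thick in y, top 41 mm above the underside. Seated, its underside is 94 mm above the bench, 2 mm above the cells
- board_tongue (a point): middle of the board's tongue end face (board y = +110.5 mm, 2.5 mm above the underside)
- board_tail (a point): middle of the board's other end face (board y = -110.5 mm, 2.5 mm above the underside)
- board_handle (a point): point in the handle rib on the board's middle, 29 mm above the underside, 12 mm below the rib's top; axes as the board's
- cell_a: battery cell, a metal cylinder 46 mm across and 80 mm tall, about 300 g, upright on the bench; origin at the centre of its underside, z up its axis. A printed code patch (black squares on white, 24 x 28 mm) is on the side its own +x points to; a dark tick on the rim of its top points the same way. There are two or three cells
- cell_b: battery cell, a metal cylinder 46 mm across and 80 mm tall, about 300 g, upright on the bench; origin at the centre of its underside, z up its axis. A printed code patch (black squares on white, 24 x 28 mm) is on the side its own +x points to; a dark tick on the rim of its top points the same way. There are two or three cells
- cell_c: battery cell, a metal cylinder 46 mm across and 80 mm tall, about 300 g, upright on the bench; origin at the centre of its underside, z up its axis. A printed code patch (black squares on white, 24 x 28 mm) is on the side its own +x points to; a dark tick on the rim of its top points the same way. There are two or three cells
- cell_a_mark (a point): centre of that cell's code patch, on the cell's surface, 44 mm above its underside
- cell_b_mark (a point): centre of that cell's code patch, on the cell's surface, 44 mm above its underside
- cell_c_mark (a point): centre of that cell's code patch, on the cell's surface, 44 mm above its underside
- latch (a joint): angle of the latch, rad: 0 open (its bar points to the nest's -x), grows clockwise seen from above to 1.5 (bar over the board's end, pointing to the nest's +y); stays where it is left, about 0.05 N m of friction. Below 0.2 it is clear of the board. Its pivot is upright at nest x 0, y -136 mm; the bar is 55 mm long, 104 to 111 mm above the bench
- latch_grip (a point): point in the latch's upright black wing, 8 mm from the pivot towards the bar's end, 126 mm above the bench. The wing is 46 mm long along the bar, 11 mm thick, its top 136 mm above the bench; the point's x axis lies along the wing, opposite to the bar
- start (a joint): travel of the start button, m: 0 out, 0.006 fully in; sprung, about 5 N
- start_top (a point): centre of the top of the round start button (26 mm across) on the grey control box beyond the lip (nest y 132 to 188, x +-45 mm, 62 mm high); pressed straight down
- jar: bystander: jar of old parts with a yellow lid, 87 mm across, 117 mm tall; origin at the centre of its underside
- part_box: bystander: small cardboard part box, 70x50x28 mm; origin at the centre of its underside
- tape_roll: bystander: roll of amber tape lying flat, 62 mm across, 12 mm high; origin at the centre of its underside
Not all that is in view belongs to the job. Leave any purple look-alike of the cell_c alone.

How it is judged:
On the way, in this order (a step that is already met when the one before it is completed fails the run):
1. every cell present stands upright on a disc with its code patch facing the reader bar ((horizontal distance between cell_a and disc_1 below 0.01 m or horizontal distance between cell_a and disc_2 below 0.01 m or horizontal distance between cell_a and disc_3 below 0.01 m) and angle between each of cell_a, cell_b, cell_c's own z axis and vertical below 0.05 rad and z of each of cell_a, cell_b, cell_c in the frame of nest below 0.016 m and angle between the x axis of each of cell_a, cell_b, cell_c and the x axis of nest, either way round below 0.3 rad and x of each of cell_a_mark, cell_b_mark, cell_c_mark in the frame of nest above 0.005 m and (horizontal distance between cell_b and disc_1 below 0.01 m or horizontal distance between cell_b and disc_2 below 0.01 m or horizontal distance between cell_b and disc_3 below 0.01 m) and (horizontal distance between cell_c and disc_1 below 0.01 m or horizontal distance between cell_c and disc_2 below 0.01 m or horizontal distance between cell_c and disc_3 below 0.01 m)), for 0.3 s.
2. the contact board is hooked under the lip and lies flat on both ledges, over the loaded cells (all of step 1 and y of board_tongue in the frame of nest above 0.103 m and z of board_tongue in the frame of nest between 0.093 and 0.1 m and z of board_tail in the frame of nest between 0.093 and 0.1 m and angle between board's own z axis and vertical below 0.03 rad), for 0.3 s.
3. the latch is turned over the board's end (y of board_tongue in the frame of nest above 0.103 m and z of board_tongue in the frame of nest between 0.093 and 0.1 m and z of board_tail in the frame of nest between 0.093 and 0.1 m and angle between board's own z axis and vertical below 0.03 rad and value of joint latch above 1.25 rad), for 0.2 s.
4. the start button is pressed fully in with the board down and latched (all of step 3 and value of joint start above 0.0045 m), for 0.05 s.
At the end, for the whole second after the job is handed in: Each cell upright within 10 mm of a disc centre, patch within 17 degrees of straight at the reader bar; board flat on both ledges, tongue 5 mm or more under the lip; latch beyond 1.25 rad; start button pressed past 4.5 mm and out again; all at rest (all of step 1 and all of step 3 and value of joint start below 0.002 m and linear speed of each of board, cell_a, cell_b, cell_c below 0.02 m/s); the robot touches nothing.
It fails at once if the start button is pressed while the board is not seated or not latched (value of joint start above 0.003 m and not ((y of board_tongue in the frame of nest above 0.103 m and z of board_tongue in the frame of nest between 0.093 and 0.1 m and z of board_tail in the frame of nest between 0.093 and 0.1 m and angle between board's own z axis and vertical below 0.03 rad) and value of joint latch above 1.25 rad)).
It fails at once if the jar of parts is pushed more than 40 mm out of its place (distance of jar from where it was at the start of the episode above 0.04 m).
It fails at once if the part box is pushed more than 40 mm out of its place (distance of part_box from where it was at the start of the episode above 0.04 m).
It fails at once if the tape roll is pushed more than 40 mm out of its place (distance of tape_roll from where it was at the start of the episode above 0.04 m).
Of cell_a, cell_b, cell_c only 2 to 3 are there at a start; the rules pass over those that are not, and their reading is None.
At some moment in a run one of board may be knocked a few centimetres aside while the robot is not near it.
Once in a run the grip may slacken for a moment while it holds something.
It also fails if it takes over 208 s, if anything falls off the work surface, if the arm or the gripper's body presses on something with over 40 N, if the wrist force passes 120 N, or if a joint passes its speed limit or range.

## Robot

A 6-joint arm with a two-finger parallel gripper is mounted at the origin on a cart in front of the work surface, level with it; the furniture and walls round the work are solid. World frame = base frame: x ahead of the robot, y to its left, z up, the work surface at z = 0. Lengths are in m, angles in rad, forces in N, time in s.
With the tool pointing down it reaches from about 0.25 to 0.775 m from the base axis. Payload 4 kg.
Tool frame: the origin (TCP) lies at the very end of the fingers, on their centre line; the grasp point (between the pads) lies 19 mm behind it; z points along the fingers, y is the line along which they close (so a half turn about z gives the same grasp; the last joint's range is limited). The gripper opens to 94 mm and grips with 3 to 60 N. Pads are 16 mm wide; open, the fingers measure 119 mm over their backs; the gripper's body (75 mm by 177 mm) begins 78 mm behind the grasp point.
Start: joints at [1.126, 0.087, 1.371, -0, 1.684, -0.103], TCP at [0.184, 0.518, 0.206] pointing down, gripper open.
Joint ranges: [-3.1, 3.1], [-0.76, 2.03], [0.27, 2.55], [-1.08, 4.22], [0.17, 2.65], [-2.57, 2.57]. Speed limits (rad/s): [2.79, 2.79, 3.14, 3.14, 3.14, 3.14].

## Interface

Orientations are given as [roll, pitch, yaw] about the fixed x, y, z axes, in that order (R = Rz(yaw) Ry(pitch) Rx(roll)).
In Python, from bench import robot, snapshot, finder gives the robot as it stands.
- The arm moves only by the tool drive_tool, never from a script. Its argument "deltas" is text: rows parted by semicolons, each of 7 numbers parted by spaces: the shift along the tool's x, y, z each as a share of 100 mm, from -1 to 1, then the turn, a rotation vector about the tool's x, y, z each as a share of 90 degrees, from -1 to 1, then the finger opening in mm, from 0 to 94. In form: tx ty tz rx ry rz gripper; .... A call has 1 to 5 rows; each row is the pose to reach, as a shift and turn from the pose commanded when the call began, along the tool's axes at that moment; what a row does not reach only later rows make up. A row lasts 1/10 s, in which the tool goes at most 50 mm and 8.59 degrees, less where a joint would pass 70% of its speed; a pose out of reach is approached as far as the arm can. A call with a number of a shift or a turn outside -1 to 1 is refused whole. A call with a gripper value outside its range is refused whole. The fingers move at their own pace and stop on an object; the grip force is fixed at half the most. Time passes only in rows, so rows that repeat a pose let the fingers close. It gives the time, the measured TCP pose, the force, the opening and the grip force at its end, in the units of the state.
- robot.get_obs(): the state, without advancing time (a new reading comes with each control period).
- snapshot(name): name is "scene" or "top" or "wrist"; returns a dict with "img" (400x640x3 uint8, red, green, blue), "fx", "fy", "cx", "cy" (pixels), "T" (4x4, takes a point from camera to world coordinates); the wrist camera has in their place "hand_eye" (4x4, takes a point from camera to tool coordinates, whose origin is the TCP and whose axes are the flange's). Camera axes: x right, y up, looking along -z (the intrinsics and any distortion apply to the point x, -y, -z); pixel columns grow to the right and rows downward; lengths in m; the calibration is good to about 2 mm. The wrist camera is an equidistant fisheye: a pixel r from the principal point sees the ray r / f radians off the axis. A picture is of the moment at which its call begins: read the wrist's pose just before it. There is no depth.
- robot.close_job(): hands the job in; it is judged then, once.
Trained networks look in the newest picture that a camera, given by its name, has taken for a name from the list of things; names that differ only in an ending like _2 or _b are one class to them, and where a whole thing is asked for, a point or a joint stands for the part that bears it (a point fixed in the world has none). Each returns a list of dicts, best first, with "confidence" (0 to 1); they miss things now and then, are a little off and sometimes report something else, mostly with a low value. They report only what shows in the picture. A call takes as long as a camera call. They do not tell look-alikes from the thing itself.
- finder.look_for(camera, thing): "xy" ([column, row] in pixels, amid what is visible of it).
- finder.masks_of(camera, thing): "region" (400x640 bool, what is visible of it) and "xy" ([column, row] in pixels, amid what is visible of it).
- finder.landmark_of(camera, thing): "xy" ([column, row] in pixels: a listed point, or the origin of a listed thing).
The state is a dict: "time": time; "joint_positions": joint angles; "qvel": joint speeds; "joint_torque": joint torques, N m; "tool_pos": TCP position; "ee_rot": TCP orientation; "wrist_force": force on the tool from outside, world axes, zero at the start; "wrist_torque": the same for the moment, N m; "width": finger opening in m; "finger_force": force on a finger pad.
Only numpy, scipy, OpenCV 4.12 (cv2) and the standard library are available. Lean on these libraries where they do the work, as an engineer would, in place of code of your own. Each camera call takes 0.05 s, during which the arm holds its last target. There are 200 camera calls.

## Working session

There is one attempt and no reset: what is moved stays moved. The work goes in short steps, Python scripts to look and compute and a tool call to move; the robot and the scene stay as the last step left them, time stands still between calls to the robot, and variables do not carry over. Pictures are saved under pics/ and viewed, at most 14 in all, crops included, and the job is handed in when it is done.

Besides the shell and the picture viewer there is one more tool, called after "Request:" as name(argument=value, ...) on one line, values as JSON. drive_tool: Moves the arm, as the interface text tells. Shift numbers are shares of 100 mm and turn numbers shares of 90 degrees, none past 1 either way. Its arguments: {"type":"object","properties":{"deltas":{"type":"string"}},"required":["deltas"]}

```bash
mkdir -p pics; ls
cat > h.py <<'E'
import numpy as np, cv2
from bench import robot, snapshot, finder
from scipy.spatial.transform import Rotation as R
def ray(s,px,obs=None):
    if 'T' in s:
        T=s['T']; d=np.array([(px[0]-s['cx'])/s['fx'],-(px[1]-s['cy'])/s['fy'],-1.])
    else:
        W=np.eye(4);W[:3,:3]=R.from_euler('xyz',obs['ee_rot']).as_matrix();W[:3,3]=obs['tool_pos']
        T=W@s['hand_eye']; a=(px[0]-s['cx'])/s['fx'];b=(px[1]-s['cy'])/s['fy'];t=np.hypot(a,b)
        k=np.sin(t)/t if t>1e-9 else 1; d=np.array([a*k,-b*k,-np.cos(t)])
    return T[:3,3],T[:3,:3]@d
def at(s,px,z,obs=None):
    o,d=ray(s,px,obs); return o+d*(z-o[2])/d[2]
def proj(s,p,obs=None):
    if 'T' in s: T=s['T']
    else:
        W=np.eye(4);W[:3,:3]=R.from_euler('xyz',obs['ee_rot']).as_matrix();W[:3,3]=obs['tool_pos'];T=W@s['hand_eye']
    q=T[:3,:3].T@(np.array(p)-T[:3,3]);x,y,z=q[0],-q[1],-q[2]
    if 'T' in s: return np.array([s['cx']+s['fx']*x/z,s['cy']+s['fy']*y/z])
    r=np.hypot(x,y);t=np.arctan2(r,z);k=t/r if r>1e-9 else 1
    return np.array([s['cx']+s['fx']*x*k,s['cy']+s['fy']*y*k])
def save(s,n): cv2.imwrite('pics/'+n+'.png',s['img'][:,:,::-1])
E
python3 - <<'E'
from h import *
np.set_printoptions(precision=4,suppress=True)
Z={'disc_1':.012,'lip':.1005,'ledge':.094,'board':0,'board_tongue':.0025,'board_tail':.0025,'board_handle':.029,'cell_a':0,'cell_a_mark':.044,'latch_grip':.126,'start_top':.066,'jar':0,'part_box':0,'tape_roll':0,'nest':0}
for c in ('top','scene'):
    s=snapshot(c); save(s,c+'0'); print(c,s['T'][:3,3],s['fx'])
    for n,z in Z.items():
        for d in finder.landmark_of(c,n)[:5]:
            print(n,round(d['confidence'],2),np.round(d['xy']),at(s,d['xy'],z))
o=robot.get_obs();print(o)
E
```

```text
pics
top [0.2645 0.0261 1.2911] 420.5264257456172
disc_1 0.9 [338. 194.] [ 0.4886 -0.009   0.012 ]
disc_1 0.77 [316. 198.] [0.4777 0.0618 0.012 ]
disc_1 0.71 [296. 201.] [0.469  0.1211 0.012 ]
disc_1 0.37 [218. 210.] [0.4427 0.3631 0.012 ]
lip 0.93 [280. 198.] [0.4643 0.162  0.1005]
ledge 0.69 [351. 181.] [ 0.511  -0.0432  0.094 ]
board 0.73 [215. 213.] [0.4364 0.3751 0.    ]
board 0.73 [206. 246.] [0.3341 0.3983 0.    ]
board 0.62 [362. 179.] [ 0.5353 -0.0834  0.    ]
board_tongue 0.68 [224. 173.] [0.561  0.3505 0.0025]
board_tail 0.79 [205. 248.] [0.3267 0.4005 0.0025]
board_handle 0.91 [212. 209.] [0.4458 0.3771 0.029 ]
board_handle 0.67 [206. 245.] [0.3367 0.3913 0.029 ]
cell_a 0.89 [451. 183.] [ 0.5188 -0.3594  0.    ]
cell_a 0.87 [459. 216.] [ 0.4159 -0.3791  0.    ]
cell_a 0.61 [414. 226.] [ 0.3865 -0.238   0.    ]
cell_a 0.53 [420. 178.] [ 0.5362 -0.2658  0.    ]
cell_a_mark 0.58 [415. 174.] [ 0.5389 -0.2411  0.044 ]
cell_a_mark 0.26 [262. 204.] [0.4538 0.2207 0.044 ]
latch_grip 0.49 [362. 180.] [ 0.5065 -0.0741  0.126 ]
start_top 0.57 [415. 175.] [ 0.5329 -0.2366  0.066 ]
st
[... 1239 characters left out ...]
01 0.    ]
part_box 0.68 [316. 233.] [0.4871 0.0538 0.    ]
part_box 0.47 [317. 199.] [0.6206 0.3208 0.    ]
tape_roll 0.38 [310. 189.] [0.64   0.4333 0.    ]
nest 0.58 [313. 234.] [0.4765 0.0516 0.    ]
{'time': 1.6, 'joint_positions': array([ 1.1259,  0.0872,  1.3707,  0.    ,  1.6836, -0.1031]), 'qvel': array([-0.0002, -0.0009, -0.0011,  0.0016,  0.0003,  0.0014]), 'joint_torque': array([  0.0002, -34.0039, -30.2585,   0.0717,   0.0239,   0.    ]), 'tool_pos': array([0.1843, 0.5182, 0.2055]), 'ee_rot': array([ 3.1415, -0.    ,  2.7998]), 'wrist_force': array([ 0.6201, -0.1173, -0.6155]), 'wrist_torque': array([ 0.0404,  0.0038, -0.0306]), 'finger_force': 0.0, 'width': 0.09420645244369741}
```

Run:
```python
import cv2,numpy as np
t=cv2.imread('pics/top0.png')[120:270,180:480]; s=cv2.imread('pics/scene0.png')[170:330,220:420]
cv2.imwrite('pics/t1.png',cv2.resize(t,(780,390),interpolation=cv2.INTER_CUBIC))
cv2.imwrite('pics/s1.png',cv2.resize(s,(750,600),interpolation=cv2.INTER_CUBIC))
```

```text
(no output)
```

View pics/t1.png

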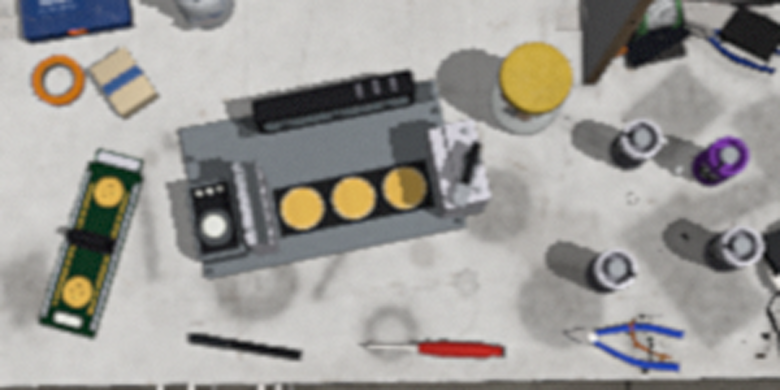

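View pics/s1.png

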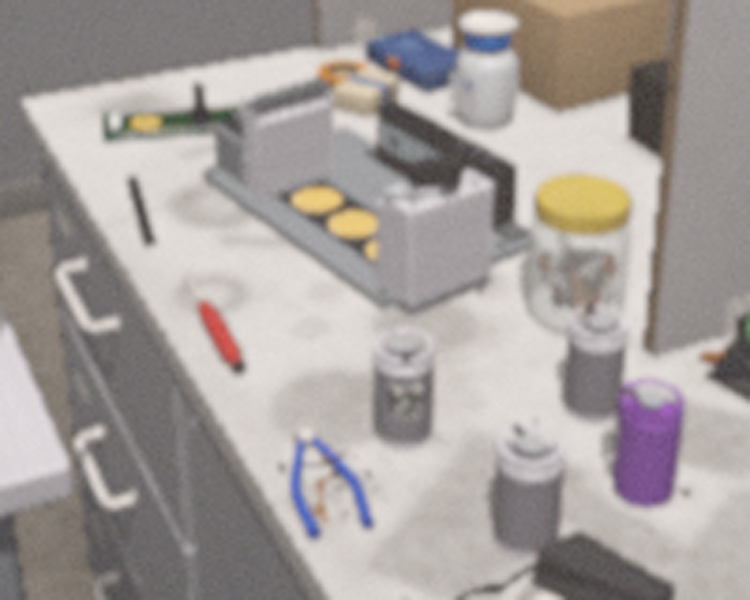

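The pictures show the nest in the middle with the lip and button to the left and the latch to the right, half closed. The board is on the left at about crop (90,240). Three grey cells are on the right at (637,140), (612,270) and (740,247), and the purple look-alike is at (728,158). I'll move over the nest first for a closer view.

```bash
cat > plan.py <<'E'
from h import *
import sys
# plan.py x y z yaw_deg grip [tilt_deg about tool x]  -> rows from the measured (or given) pose
def plan(segs,start=None,slow=None):
    o=robot.get_obs()
    if start is None: p,r=o['tool_pos'],R.from_euler('xyz',o['ee_rot'])
    else: p,r=start
    for (x,y,z,yaw,g,*t) in segs:
        q=R.from_euler('xyz',[np.pi,0,np.radians(yaw)])
        if t: q=q*R.from_rotvec([np.radians(t[0]),0,0])
        q1=np.array([x,y,z]); rv=(r.inv()*q).as_rotvec()
        n=1
        while True:
            a,b=p,r; out=[]
            for i in range(1,n+1):
                c=p+(q1-p)*i/n; e=r*R.from_rotvec(rv*i/n)
                out.append((b.inv().apply(c-a)/.1,(b.inv()*e).as_rotvec()/(np.pi/2),np.linalg.norm(c-a)))
                a,b=c,e
            if all(abs(d).max()<=1 for d,_,_ in out) and np.linalg.norm(rv)/n<np.radians(42): break
            n+=1
        for d,w,l in out:
            k=max(l/.05,np.linalg.norm(w)*90/8.59); k=min(5,int(np.ceil(k))+(1 if (d,w,l)==out[-1] or n==1 else 0))
            print(f'x{k}: '+' '.join(f'{v:.2f}' if abs(v)>.2 else f'{v:.3f}' for v in [*d,*w])+f' {g}')
        print('--'); p,r=q1,q
E
sed -i 's/(d,w,l)==out\[-1\]/d is out[-1][0]/' plan.py
python3 - <<'E'
from plan import *
plan([(.40,.06,.33,99,94)])
E
```

```text
x2: -0.59 -0.60 -0.21 0.000 -0.000 0.114 94
x2: -0.69 -0.48 -0.21 0.000 -0.000 0.114 94
x2: -0.77 -0.35 -0.21 0.000 -0.000 0.114 94
x2: -0.82 -0.21 -0.21 0.000 -0.000 0.114 94
x2: -0.84 -0.063 -0.21 0.000 -0.000 0.114 94
x3: -0.84 0.088 -0.21 0.000 -0.000 0.114 94
--
```

Request:
drive_tool(deltas="-0.59 -0.60 -0.21 0 0 0.114 94; -0.59 -0.60 -0.21 0 0 0.114 94")

```text
time: 1.8
tool_pos: [0.22, 0.4408, 0.2262]
ee_rot: [-3.14, 0.001, 2.619]
wrist_force: [0.0, 0.5, 0.5]
width: 0.0942
finger_force: 0.0
```

Request:
drive_tool(deltas="-0.69 -0.48 -0.21 0 0 0.114 94; -0.69 -0.48 -0.21 0 0 0.114 94")

```text
time: 2.0
tool_pos: [0.2565, 0.3641, 0.2484]
ee_rot: [3.14, 0.001, 2.438]
wrist_force: [-0.4, 1.2, -0.2]
width: 0.0937
finger_force: 0.0
```

Request:
drive_tool(deltas="-0.77 -0.35 -0.21 0 0 0.114 94; -0.77 -0.35 -0.21 0 0 0.114 94")

```text
time: 2.2
tool_pos: [0.2928, 0.2876, 0.2695]
ee_rot: [3.14, 0.001, 2.259]
wrist_force: [0.7, -0.0, -0.3]
width: 0.0939
finger_force: 0.0
```

Request:
drive_tool(deltas="-0.82 -0.21 -0.21 0 0 0.114 94; -0.82 -0.21 -0.21 0 0 0.114 94")

```text
time: 2.4
tool_pos: [0.3289, 0.211, 0.2905]
ee_rot: [3.14, 0.001, 2.079]
wrist_force: [-0.4, -0.2, -0.8]
width: 0.094
finger_force: 0.0
```

Request:
drive_tool(deltas="-0.84 -0.063 -0.21 0 0 0.114 94; -0.84 -0.063 -0.21 0 0 0.114 94")

```text
time: 2.6
tool_pos: [0.3646, 0.1346, 0.3115]
ee_rot: [3.14, 0.001, 1.9]
wrist_force: [-0.1, 0.9, 0.2]
width: 0.0943
finger_force: 0.0
```

Request:
drive_tool(deltas="-0.84 0.088 -0.21 0 0 0.114 94; -0.84 0.088 -0.21 0 0 0.114 94; -0.84 0.088 -0.21 0 0 0.114 94; -0.84 0.088 -0.21 0 0 0.114 94")

```text
time: 3.0
tool_pos: [0.3999, 0.0599, 0.3315]
ee_rot: [-3.141, -0.001, 1.724]
wrist_force: [0.2, 0.1, -0.6]
width: 0.0936
finger_force: 0.0
```

```bash
cat > look.py <<'E'
from h import *
np.set_printoptions(precision=4,suppress=True)
def look(name,Z,k=4,cmin=.3,cam='wrist'):
    o=robot.get_obs(); s=snapshot(cam); save(s,name); np.save('pics/'+name,dict(o=o,s=s),allow_pickle=True)
    print(o['time'],o['tool_pos'],np.degrees(o['ee_rot']))
    for n,z in Z.items():
        for d in finder.landmark_of(cam,n)[:k]:
            if d['confidence']>cmin: print(n,round(d['confidence'],2),np.round(d['xy']),at(s,d['xy'],z,o))
    return o,s
E
python3 - <<'E'
from look import *
look('w1',{'disc_1':.012,'lip':.1005,'ledge':.094,'latch_grip':.126,'start_top':.066,'nest':0,'cell_a':0,'cell_a_mark':.044})
E
```

```text
3.0 [0.3999 0.0599 0.3315] [-179.9945   -0.0396   98.7666]
disc_1 0.66 [367. 166.] [0.4863 0.0631 0.012 ]
disc_1 0.63 [363. 204.] [ 0.4931 -0.0007  0.012 ]
disc_1 0.57 [363. 129.] [0.4701 0.1224 0.012 ]
disc_1 0.44 [375. 244.] [ 0.5286 -0.0704  0.012 ]
lip 0.73 [373. 106.] [0.4637 0.158  0.1005]
ledge 0.72 [374. 246.] [ 0.5055 -0.0397  0.094 ]
latch_grip 0.59 [371. 273.] [ 0.5021 -0.0698  0.126 ]
latch_grip 0.48 [364. 168.] [0.4608 0.0774 0.126 ]
start_top 0.81 [363.  65.] [0.4459 0.2155 0.066 ]
start_top 0.39 [361. 168.] [0.4676 0.0667 0.066 ]
nest 0.7 [362. 169.] [0.4808 0.0555 0.    ]
nest 0.45 [288. 303.] [ 0.3912 -0.2282  0.    ]
cell_a 0.74 [289. 304.] [ 0.3926 -0.2304  0.    ]
cell_a 0.7 [355. 324.] [ 0.5353 -0.264   0.    ]
cell_a 0.55 [292. 353.] [ 0.4147 -0.3684  0.    ]
cell_a 0.48 [339. 357.] [ 0.5207 -0.3648  0.    ]
cell_a_mark 0.88 [365. 332.] [ 0.5458 -0.2461  0.044 ]
```

View pics/w1.png

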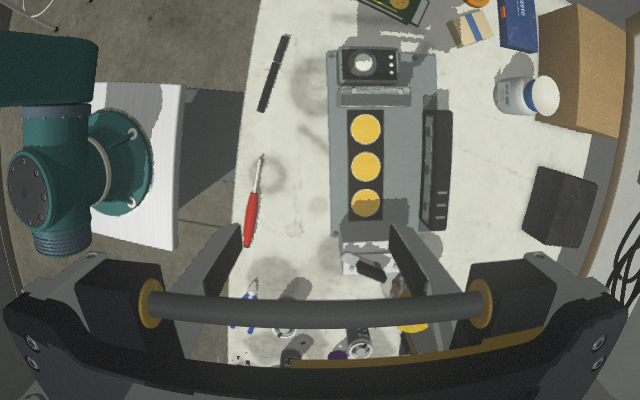

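```bash
cat > nest.py <<'E'
from h import *
from scipy.optimize import least_squares
def discs(s,o):
    h=cv2.cvtColor(s['img'],cv2.COLOR_RGB2HSV); return cv2.inRange(h,(15,90,90),(32,255,255))
E
python3 - <<'E'
from plan import *
from nest import *
d=np.load('pics/w1.npy',allow_pickle=True).item(); s,o=d['s'],d['o']
np.set_printoptions(precision=4,suppress=True)
s2=snapshot('top')
for S,O,b in ((s,o,(340,100,390,225)),(s2,None,(280,180,355,215))):
    m=discs(S,O); n,l,st,c=cv2.connectedComponentsWithStats(m)
    for i in range(1,n):
        if st[i,4]>40 and b[0]<c[i][0]<b[2] and b[1]<c[i][1]<b[3]: print(st[i],c[i],at(S,c[i],.012,O))
plan([(.45,-.42,.30,99,94)])
E
```

```text
[352 115  28  28 626] [365.2284 128.746 ] [0.473  0.1237 0.012 ]
[352 153  28  28 615] [365.5171 166.5122] [0.4845 0.0626 0.012 ]
[352 190  27  26 559] [365.2147 202.4365] [0.4958 0.002  0.012 ]
x2: -0.97 -0.050 0.063 0.000 -0.000 -0.000 94
x2: -0.97 -0.050 0.063 0.000 -0.000 -0.000 94
x2: -0.97 -0.050 0.063 0.000 -0.000 -0.000 94
x2: -0.97 -0.050 0.063 0.000 -0.000 -0.000 94
x3: -0.97 -0.051 0.063 0.000 -0.000 -0.000 94
--
```

Request:
drive_tool(deltas="-0.97 -0.05 0.063 0 0 0 94; -0.97 -0.05 0.063 0 0 0 94")

```text
time: 3.7
tool_pos: [0.41, -0.0362, 0.3253]
ee_rot: [3.14, 0.0, 1.731]
wrist_force: [0.9, 0.5, -0.4]
width: 0.0941
finger_force: 0.0
```

Request:
drive_tool(deltas="-0.97 -0.05 0.063 0 0 0 94; -0.97 -0.05 0.063 0 0 0 94")

```text
time: 3.9
tool_pos: [0.4198, -0.1346, 0.3189]
ee_rot: [3.141, 0.0, 1.726]
wrist_force: [0.4, 1.0, -0.2]
width: 0.094
finger_force: 0.0
```

Request:
drive_tool(deltas="-0.97 -0.05 0.063 0 0 0 94; -0.97 -0.05 0.063 0 0 0 94")

```text
time: 4.1
tool_pos: [0.4297, -0.2316, 0.3124]
ee_rot: [3.141, 0.0, 1.725]
wrist_force: [1.2, 0.0, -0.2]
width: 0.0939
finger_force: 0.0
```

Request:
drive_tool(deltas="-0.97 -0.05 0.063 0 0 0 94; -0.97 -0.05 0.063 0 0 0 94")

```text
time: 4.3
tool_pos: [0.4397, -0.3283, 0.3059]
ee_rot: [3.141, -0.0, 1.725]
wrist_force: [0.9, 0.5, 0.0]
width: 0.094
finger_force: 0.0
```

Request:
drive_tool(deltas="-0.97 -0.05 0.063 0 0 0 94; -0.97 -0.05 0.063 0 0 0 94; -0.97 -0.05 0.063 0 0 0 94; -0.97 -0.05 0.063 0 0 0 94")

```text
time: 4.7
tool_pos: [0.4496, -0.4234, 0.298]
ee_rot: [-3.14, -0.003, 1.724]
wrist_force: [-0.2, 0.3, 0.8]
width: 0.094
finger_force: 0.0
```

Run:
```python
from look import *
o,s=look('w2',{'cell_a':0,'cell_a_mark':.044,'latch_grip':.126,'ledge':.094})
for d in finder.masks_of('wrist','cell_a')[:5]: print(d['confidence'],d['xy'],d['region'].sum())
```

```text
4.7 [ 0.4496 -0.4234  0.298 ] [-179.9128   -0.1925   98.7811]
cell_a 0.88 [382.  74.] [ 0.5309 -0.2689  0.    ]
cell_a 0.73 [294.  34.] [ 0.3883 -0.2281  0.    ]
cell_a 0.71 [294. 123.] [ 0.4095 -0.3668  0.    ]
cell_a 0.71 [367. 133.] [ 0.5217 -0.3639 -0.    ]
cell_a_mark 0.8 [397.  55.] [ 0.5389 -0.2445  0.044 ]
cell_a_mark 0.61 [294.  35.] [ 0.3929 -0.2405  0.044 ]
0.93 [293.8, 126.3] 959
0.9 [369.7, 136.8] 1125
0.68 [391.7, 69.2] 1192
0.55 [291.2, 25.1] 1216
```

View pics/w2.png

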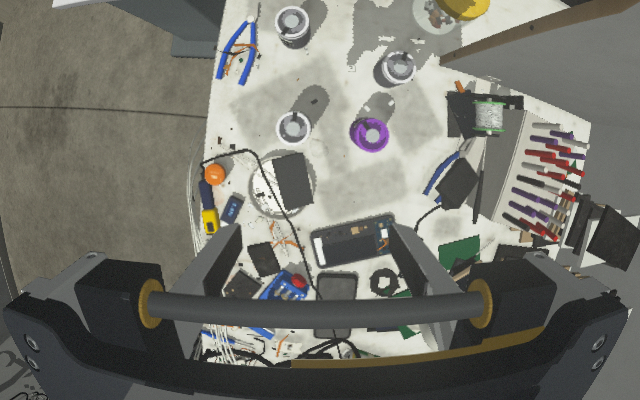

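Run:
```python
import cv2,numpy as np
i=cv2.imread('pics/w2.png')
c=[cv2.resize(i[y-20:y+24,x-21:x+21],(264,290),interpolation=cv2.INTER_CUBIC) for x,y in ((292,25),(397,68),(294,126))]
cv2.imwrite('pics/cells.png',np.hstack(c))
```

```text
(no output)
```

View pics/cells.png

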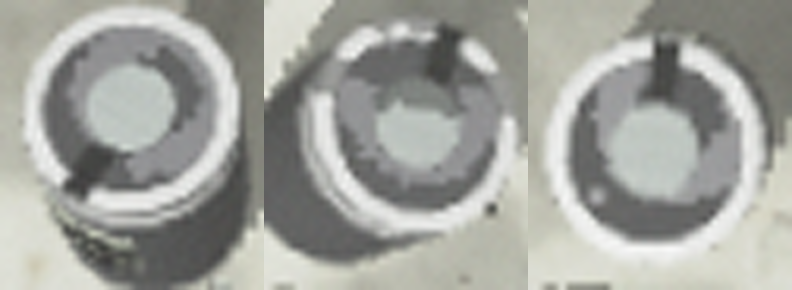

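The crops show the tick of each cell: cell 1 (front) at about px (285,31), cell 2 (back) at (405,56), and cell 3 (right) at (295,116).

Run:
```python
from look import *
d=np.load('pics/w2.npy',allow_pickle=True).item(); s,o=d['s'],d['o']
for c,t in (((292,21.2),(285,30.8)),((399.7,67.7),(404.8,55.9)),((293.2,128.5),(294.8,115.9))):
    a,b=at(s,c,.08,o),at(s,t,.08,o); print(a,np.linalg.norm(b-a),np.degrees(np.arctan2(*(b-a)[1::-1])))
```

```text
[ 0.3909 -0.2314  0.08  ] 0.015814639068260944 -115.24460737628763
[ 0.537  -0.2687  0.08  ] 0.018006262357689446 75.65000556425116
[ 0.414  -0.3711  0.08  ] 0.016317017900175656 91.18504011134193
```

Run:
```python
from plan import *
plan([(.414,-.371,.2,181.2,70),(.414,-.371,.043,181.2,70),(.414,-.371,.043,181.2,20),(.414,-.371,.22,181.2,20),(.473,.1237,.22,100.6,20),(.473,.1237,.07,100.6,20)])
```

```text
x5: 0.28 -0.140 0.51 -0.000 0.001 -0.46 70
x5: 0.30 0.078 0.51 -0.000 0.001 -0.46 70
--
x2: 0.000 -0.000 0.79 0.000 0.000 0.000 70
x3: 0.000 -0.000 0.79 0.000 0.000 0.000 70
--
x1: 0.000 0.000 0.000 0.000 0.000 0.000 20
--
x2: 0.000 0.000 -0.89 0.000 0.000 0.000 20
x3: 0.000 0.000 -0.88 0.000 0.000 0.000 20
--
x2: -0.139 0.99 0.000 -0.000 -0.000 0.179 20
x2: 0.141 0.99 0.000 0.000 -0.000 0.179 20
x2: 0.41 0.91 0.000 0.000 -0.000 0.179 20
x2: 0.65 0.76 0.000 0.000 -0.000 0.179 20
x3: 0.83 0.55 0.000 0.000 -0.000 0.179 20
--
x2: 0.000 -0.000 0.75 0.000 0.000 0.000 20
x3: 0.000 -0.000 0.75 0.000 0.000 0.000 20
--
```

Request:
drive_tool(deltas="0.28 -0.14 0.51 0 0 -0.46 70; 0.28 -0.14 0.51 0 0 -0.46 70; 0.28 -0.14 0.51 0 0 -0.46 70; 0.28 -0.14 0.51 0 0 -0.46 70; 0.28 -0.14 0.51 0 0 -0.46 70")

```text
time: 5.5
tool_pos: [0.4317, -0.3962, 0.2497]
ee_rot: [-3.142, 0.001, 2.455]
wrist_force: [0.1, -0.3, -0.3]
width: 0.0701
finger_force: 0.0
```

Request:
drive_tool(deltas="0.3 0.078 0.51 0 0 -0.46 70; 0.3 0.078 0.51 0 0 -0.46 70; 0.3 0.078 0.51 0 0 -0.46 70; 0.3 0.078 0.51 0 0 -0.46 70; 0.3 0.078 0.51 0 0 -0.46 70")

```text
time: 6.0
tool_pos: [0.4136, -0.3712, 0.1987]
ee_rot: [-3.141, 0.001, -3.106]
wrist_force: [-0.3, -0.3, -0.1]
width: 0.0699
finger_force: 0.0
```

Request:
drive_tool(deltas="0 0 0 0 0 0 70; 0 0 0 0 0 0 70")

```text
time: 6.2
tool_pos: [0.4137, -0.3717, 0.1986]
ee_rot: [-3.141, 0.001, -3.114]
wrist_force: [0.6, -0.0, -0.3]
width: 0.0702
finger_force: 0.0
```

Run:
```python
from look import *
from plan import *
o,s=look('w3',{'cell_a':0})
for d in finder.masks_of('wrist','cell_a')[:5]:
    m=d['region'];y,x=np.nonzero(m);print(round(d['confidence'],2),d['xy'],x.min(),x.max(),y.min(),y.max())
print(proj(s,[.414,-.371,.08],o))
plan([(.414,-.371,.2,181.2,70)])
```

```text
6.2 [ 0.4137 -0.3717  0.1986] [-179.9556    0.0486 -178.4472]
cell_a 0.67 [316. 173.] [ 0.4135 -0.3697  0.    ]
cell_a 0.63 [593. 221.] [0.4775 0.1397 0.    ]
cell_a 0.56 [424. 153.] [ 0.382  -0.2326  0.    ]
cell_a 0.56 [638. 278.] [0.6332 0.4394 0.    ]
0.79 [437.8, 163.1] 409 468 142 191
0.66 [376.5, 280.6] 373 387 263 297
0.59 [316.8, 181.0] 294 337 156 209
0.55 [320.4, 267.3] 300 339 233 294
[315.2359 189.5524]
x2: -0.004 0.009 -0.018 -0.000 0.000 0.004 70
--
```

View pics/w3.png

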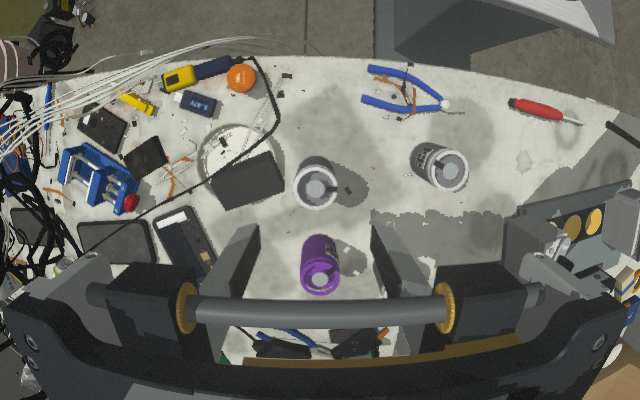

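Cell 3's top is at px (316,189), where the estimate puts it, and its tick points right, towards world +y. I'll grasp it.

Request:
drive_tool(deltas="0 0 0.78 0 0 0 70; 0 0 0.78 0 0 0 70")

```text
time: 6.55
tool_pos: [0.4131, -0.3716, 0.1179]
ee_rot: [3.141, -0.001, -3.114]
wrist_force: [-0.7, 0.6, -0.9]
width: 0.0701
finger_force: 0.0
```

Request:
drive_tool(deltas="0 0 0.78 0 0 0 70; 0 0 0.78 0 0 0 70; 0 0 0.78 0 0 0 70; 0 0 0.78 0 0 0 70")

```text
time: 6.95
tool_pos: [0.4137, -0.3723, 0.0424]
ee_rot: [3.141, -0.0, -3.113]
wrist_force: [-0.5, -0.8, 0.2]
width: 0.0699
finger_force: 0.0
```

Request:
drive_tool(deltas="0 0 0 0 0 0 20; 0 0 0 0 0 0 20; 0 0 0 0 0 0 20; 0 0 0 0 0 0 20; 0 0 0 0 0 0 20")

```text
time: 7.45
tool_pos: [0.4143, -0.3723, 0.0436]
ee_rot: [-3.141, 0.002, -3.113]
wrist_force: [-1.0, 2.7, 5.7]
width: 0.0459
finger_force: 30.0
```

Request:
drive_tool(deltas="0 0 -0.88 0 0 0 20; 0 0 -0.88 0 0 0 20; 0 0 -0.88 0 0 0 20")

```text
time: 7.75
tool_pos: [0.416, -0.3751, 0.1363]
ee_rot: [-3.132, 0.008, -3.113]
wrist_force: [0.7, -0.8, -1.8]
width: 0.0454
finger_force: 30.0
```

Request:
drive_tool(deltas="0 0 -0.88 0 0 0 20; 0 0 -0.88 0 0 0 20; 0 0 -0.88 0 0 0 20; 0 0 -0.88 0 0 0 20")

```text
time: 8.15
tool_pos: [0.4134, -0.3721, 0.2165]
ee_rot: [3.141, -0.001, -3.113]
wrist_force: [1.1, 0.4, -2.9]
width: 0.0456
finger_force: 30.0
```

Request:
drive_tool(deltas="-0.139 0.99 0 0 0 0.179 20; -0.139 0.99 0 0 0 0.179 20; -0.139 0.99 0 0 0 0.179 20")

```text
time: 8.45
tool_pos: [0.4238, -0.2668, 0.214]
ee_rot: [3.135, -0.007, 2.893]
wrist_force: [0.1, -0.3, -2.2]
width: 0.0454
finger_force: 30.0
```

Request:
drive_tool(deltas="0.141 0.99 0 0 0 0.179 20; 0.141 0.99 0 0 0 0.179 20; 0.141 0.99 0 0 0 0.179 20")

```text
time: 8.75
tool_pos: [0.4347, -0.1692, 0.2147]
ee_rot: [3.14, -0.006, 2.612]
wrist_force: [0.1, 0.3, -2.9]
width: 0.0455
finger_force: 30.0
```

Request:
drive_tool(deltas="0.41 0.91 0 0 0 0.179 20; 0.41 0.91 0 0 0 0.179 20; 0.41 0.91 0 0 0 0.179 20")

```text
time: 9.05
tool_pos: [0.4457, -0.0715, 0.215]
ee_rot: [-3.14, -0.005, 2.329]
wrist_force: [-0.2, -0.6, -2.8]
width: 0.0455
finger_force: 30.0
```

Request:
drive_tool(deltas="0.65 0.76 0 0 0 0.179 20; 0.65 0.76 0 0 0 0.179 20; 0.65 0.76 0 0 0 0.179 20")

```text
time: 9.35
tool_pos: [0.4565, 0.0276, 0.2149]
ee_rot: [-3.138, -0.003, 2.047]
wrist_force: [-0.2, -0.9, -2.7]
width: 0.0453
finger_force: 30.0
```

Request:
drive_tool(deltas="0.83 0.55 0 0 0 0.179 20; 0.83 0.55 0 0 0 0.179 20; 0.83 0.55 0 0 0 0.179 20; 0.83 0.55 0 0 0 0.179 20")

```text
time: 9.75
tool_pos: [0.4675, 0.1252, 0.2148]
ee_rot: [-3.136, -0.0, 1.769]
wrist_force: [-0.6, -0.3, -3.2]
width: 0.0453
finger_force: 30.0
```

Run:
```python
from plan import *
o=robot.get_obs();print(o['tool_pos'],np.degrees(o['ee_rot']),o['width'])
plan([(.473,.1237,.14,101,20),(.473,.1237,.054,101,20)])
```

```text
[0.46751514 0.12523261 0.21481391] [-1.79703099e+02 -4.90759565e-03  1.01363728e+02] 0.045342397239087916
x3: -0.026 0.055 0.75 -0.003 -0.000 0.004 20
--
x3: 0.000 -0.000 0.86 0.000 0.000 0.000 20
--
```

Request:
drive_tool(deltas="-0.026 0.055 0.75 0 0 0.004 20; -0.026 0.055 0.75 0 0 0.004 20; -0.026 0.055 0.75 0 0 0.004 20; -0.026 0.055 0.75 0 0 0.004 20")

```text
time: 10.15
tool_pos: [0.4738, 0.1214, 0.1421]
ee_rot: [-3.139, 0.0, 1.758]
wrist_force: [0.0, -0.4, -1.9]
width: 0.0456
finger_force: 30.0
```

Request:
drive_tool(deltas="0 0 0.73 0 0 0 20; 0 0 0.73 0 0 0 20; 0 0 0.73 0 0 0 20; 0 0 0.73 0 0 0 20; 0 0 0.73 0 0 0 20")

```text
time: 10.65
tool_pos: [0.4766, 0.1228, 0.0733]
ee_rot: [3.135, 0.0, 1.758]
wrist_force: [0.6, -0.1, -2.8]
width: 0.0456
finger_force: 30.0
```

Run:
```python
from plan import *
o=robot.get_obs();print(o['tool_pos'],np.degrees(o['ee_rot']),o['width'],o['wrist_force'])
plan([(.473,.1237,.055,101,20)])
```

```text
[0.47661757 0.12284638 0.07328238] [1.79646809e+02 1.67437692e-02 1.00742815e+02] 0.045648631167059556 [ 0.57396927 -0.1411294  -2.77585608]
x2: 0.015 -0.035 0.183 0.004 0.000 -0.003 20
--
```

Request:
drive_tool(deltas="0.015 -0.035 0.17 0 0 0 20; 0.015 -0.035 0.17 0 0 0 20; 0.015 -0.035 0.17 0 0 0 20; 0.015 -0.035 0.17 0 0 0 20")

```text
time: 11.05
tool_pos: [0.4717, 0.1237, 0.0549]
ee_rot: [3.139, 0.0, 1.758]
wrist_force: [0.6, -0.2, 1.1]
width: 0.0461
finger_force: 3.0
```

Request:
drive_tool(deltas="0 0 0.01 0 0 0 20; 0 0 0.01 0 0 0 20")

```text
time: 11.25
tool_pos: [0.4717, 0.1237, 0.0549]
ee_rot: [3.138, 0.0, 1.759]
wrist_force: [-1.9, 0.0, 7.8]
width: 0.0455
finger_force: 30.0
```

Request:
drive_tool(deltas="0 0 0 0 0 0 70; 0 0 0 0 0 0 70; 0 0 0 0 0 0 70")

```text
time: 11.55
tool_pos: [0.4705, 0.1235, 0.0521]
ee_rot: [3.141, -0.0, 1.758]
wrist_force: [0.0, -0.6, -0.3]
width: 0.0663
finger_force: 0.0
```

Request:
drive_tool(deltas="0 0 -0.8 0 0 0 70; 0 0 -0.8 0 0 0 70; 0 0 -0.8 0 0 0 70")

```text
time: 11.85
tool_pos: [0.4737, 0.1241, 0.1373]
ee_rot: [3.131, 0.0, 1.758]
wrist_force: [-0.5, 0.0, 0.1]
width: 0.0701
finger_force: 0.0
```

Request:
drive_tool(deltas="0 0 -0.8 0 0 0 70; 0 0 -0.8 0 0 0 70; 0 0 -0.8 0 0 0 70")

```text
time: 12.15
tool_pos: [0.4725, 0.1239, 0.2161]
ee_rot: [3.133, 0.0, 1.758]
wrist_force: [0.6, 0.2, 0.6]
width: 0.0706
finger_force: 0.0
```

Run:
```python
from plan import *
plan([(.537,-.2687,.215,165.6,70),(.537,-.2687,.043,165.6,70)])
```

```text
x2: -0.99 -0.025 0.003 0.001 0.001 -0.180 70
x2: -0.95 -0.30 0.002 0.001 0.001 -0.180 70
x2: -0.83 -0.55 0.002 0.001 0.001 -0.180 70
x3: -0.64 -0.76 0.002 0.001 0.001 -0.180 70
--
x2: 0.000 -0.000 0.86 0.000 0.000 0.000 70
x3: 0.000 -0.000 0.86 0.000 0.000 0.000 70
--
```

Request:
drive_tool(deltas="-0.99 -0.025 0 0 0 -0.18 70; -0.99 -0.025 0 0 0 -0.18 70; -0.99 -0.025 0 0 0 -0.18 70")

```text
time: 12.45
tool_pos: [0.4859, 0.0228, 0.2094]
ee_rot: [-3.138, -0.001, 2.041]
wrist_force: [0.7, 0.6, 0.0]
width: 0.0699
finger_force: 0.0
```

Request:
drive_tool(deltas="-0.95 -0.3 0 0 0 -0.18 70; -0.95 -0.3 0 0 0 -0.18 70; -0.95 -0.3 0 0 0 -0.18 70")

```text
time: 12.75
tool_pos: [0.5021, -0.0761, 0.209]
ee_rot: [-3.138, -0.003, 2.322]
wrist_force: [-0.2, -0.3, 0.4]
width: 0.0699
finger_force: 0.0
```

Request:
drive_tool(deltas="-0.83 -0.55 0 0 0 -0.18 70; -0.83 -0.55 0 0 0 -0.18 70; -0.83 -0.55 0 0 0 -0.18 70")

```text
time: 13.05
tool_pos: [0.5186, -0.1751, 0.2085]
ee_rot: [-3.139, -0.004, 2.603]
wrist_force: [-1.0, 0.5, -0.9]
width: 0.0698
finger_force: 0.0
```

Request:
drive_tool(deltas="-0.64 -0.76 0 0 0 -0.18 70; -0.64 -0.76 0 0 0 -0.18 70; -0.64 -0.76 0 0 0 -0.18 70; -0.64 -0.76 0 0 0 -0.18 70; -0.64 -0.76 0 0 0 -0.18 70")

```text
time: 13.55
tool_pos: [0.5354, -0.2671, 0.2109]
ee_rot: [3.14, -0.002, 2.889]
wrist_force: [0.4, -0.1, -0.5]
width: 0.0701
finger_force: 0.0
```

Run:
```python
from look import *
from plan import *
o,s=look('w4',{'cell_a':0})
print(proj(s,[.537,-.2687,.08],o))
i=s['img'][:,:,::-1][130:330,220:420].copy(); cv2.imwrite('pics/w4c.png',cv2.resize(i,(600,600)))
plan([(.537,-.2687,.12,165.6,70)])
```

```text
13.55 [ 0.5354 -0.2671  0.2109] [179.9168  -0.1079 165.5404]
cell_a 0.82 [241. 178.] [ 0.5184 -0.3616  0.    ]
cell_a 0.63 [554.  76.] [ 0.4731  0.1318 -0.    ]
cell_a 0.58 [311.  51.] [ 0.3853 -0.2323  0.    ]
cell_a 0.57 [311. 173.] [ 0.5356 -0.2712  0.    ]
[312.9533 188.6923]
x3: -0.017 -0.015 0.92 0.000 -0.000 0.000 70
--
```

View pics/w4c.png

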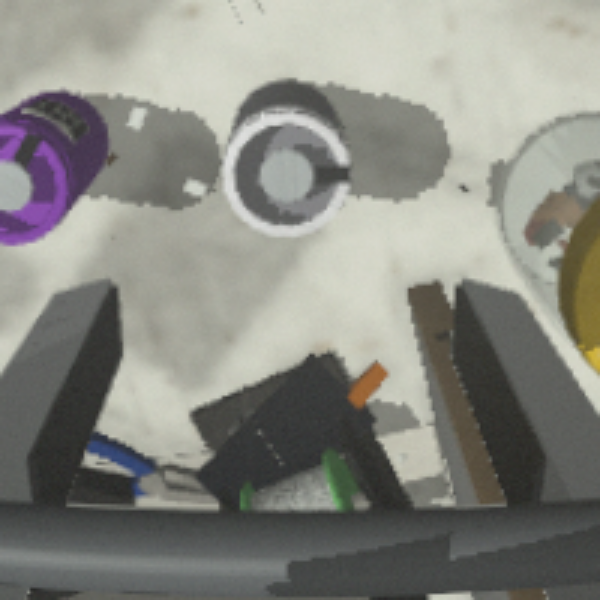

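Request:
drive_tool(deltas="0 0 0.84 0 0 0 70; 0 0 0.84 0 0 0 70; 0 0 0.84 0 0 0 70")

```text
time: 13.95
tool_pos: [0.5324, -0.2651, 0.1219]
ee_rot: [3.138, -0.011, 2.891]
wrist_force: [-0.3, 0.3, 0.1]
width: 0.0698
finger_force: 0.0
```

Request:
drive_tool(deltas="0 0 0.84 0 0 0 70; 0 0 0.84 0 0 0 70; 0 0 0.84 0 0 0 70; 0 0 0.84 0 0 0 70")

```text
time: 14.35
tool_pos: [0.5367, -0.2686, 0.0461]
ee_rot: [-3.141, 0.002, 2.89]
wrist_force: [-0.4, 0.5, 0.5]
width: 0.0699
finger_force: 0.0
```

Request:
drive_tool(deltas="0 0 0 0 0 0 20; 0 0 0 0 0 0 20; 0 0 0 0 0 0 20; 0 0 0 0 0 0 20; 0 0 0 0 0 0 20")

```text
time: 14.85
tool_pos: [0.537, -0.2685, 0.046]
ee_rot: [3.141, 0.003, 2.89]
wrist_force: [1.1, 2.0, 4.9]
width: 0.0456
finger_force: 30.0
```

Request:
drive_tool(deltas="0 0 -0.9 0 0 0 20; 0 0 -0.9 0 0 0 20; 0 0 -0.9 0 0 0 20")

```text
time: 15.15
tool_pos: [0.5388, -0.271, 0.1411]
ee_rot: [-3.137, 0.012, 2.889]
wrist_force: [0.9, -0.0, -1.2]
width: 0.0457
finger_force: 30.0
```

Request:
drive_tool(deltas="0 0 -0.9 0 0 0 20; 0 0 -0.9 0 0 0 20; 0 0 -0.9 0 0 0 20; 0 0 -0.9 0 0 0 20; 0 0 -0.9 0 0 0 20")

```text
time: 15.65
tool_pos: [0.5345, -0.2681, 0.2203]
ee_rot: [3.14, -0.006, 2.889]
wrist_force: [-0.2, -0.5, -2.6]
width: 0.046
finger_force: 30.0
```

Run:
```python
from plan import *
plan([(.4845,.0626,.22,100.6,20),(.4845,.0626,.14,100.6,20),(.4845,.0626,.068,100.6,20)])
```

```text
x2: 0.33 0.77 0.004 -0.000 -0.001 0.180 20
x2: 0.53 0.65 0.004 -0.000 -0.001 0.180 20
x2: 0.69 0.47 0.003 -0.000 -0.001 0.180 20
x3: 0.79 0.26 0.002 -0.000 -0.001 0.180 20
--
x3: 0.000 -0.000 0.80 0.000 0.000 0.000 20
--
x3: 0.000 -0.000 0.72 0.000 0.000 0.000 20
--
```

Request:
drive_tool(deltas="0.33 0.77 0 0 0 0.18 20; 0.33 0.77 0 0 0 0.18 20; 0.33 0.77 0 0 0 0.18 20")

```text
time: 15.95
tool_pos: [0.5215, -0.1817, 0.2212]
ee_rot: [3.14, -0.006, 2.609]
wrist_force: [0.4, 0.0, -3.1]
width: 0.0458
finger_force: 30.0
```

Request:
drive_tool(deltas="0.53 0.65 0 0 0 0.18 20; 0.53 0.65 0 0 0 0.18 20; 0.53 0.65 0 0 0 0.18 20")

```text
time: 16.25
tool_pos: [0.5092, -0.0996, 0.2219]
ee_rot: [-3.141, -0.005, 2.328]
wrist_force: [-0.0, -1.8, -2.4]
width: 0.0458
finger_force: 30.0
```

Request:
drive_tool(deltas="0.69 0.47 0 0 0 0.18 20; 0.69 0.47 0 0 0 0.18 20; 0.69 0.47 0 0 0 0.18 20")

```text
time: 16.55
tool_pos: [0.4966, -0.0178, 0.2223]
ee_rot: [-3.14, -0.003, 2.045]
wrist_force: [0.8, -0.8, -2.4]
width: 0.0455
finger_force: 30.0
```

Request:
drive_tool(deltas="0.79 0.26 0 0 0 0.18 20; 0.79 0.26 0 0 0 0.18 20; 0.79 0.26 0 0 0 0.18 20; 0.79 0.26 0 0 0 0.18 20; 0.79 0.26 0 0 0 0.18 20")

```text
time: 17.05
tool_pos: [0.4853, 0.0601, 0.223]
ee_rot: [-3.14, 0.001, 1.759]
wrist_force: [-0.6, 0.4, -2.7]
width: 0.0455
finger_force: 30.0
```

Request:
drive_tool(deltas="0 0 0.8 0 0 0 20; 0 0 0.8 0 0 0 20; 0 0 0.8 0 0 0 20")

```text
time: 17.35
tool_pos: [0.4814, 0.06, 0.1381]
ee_rot: [-3.13, -0.001, 1.757]
wrist_force: [-0.4, 0.6, -2.8]
width: 0.0458
finger_force: 30.0
```

Request:
drive_tool(deltas="0 0 0.68 0 0 0 20; 0 0 0.68 0 0 0 20; 0 0 0.68 0 0 0 20; 0 0 0.68 0 0 0 20; 0 0 0.68 0 0 0 20")

```text
time: 17.85
tool_pos: [0.4873, 0.0614, 0.079]
ee_rot: [3.136, 0.001, 1.758]
wrist_force: [0.8, 0.1, -2.7]
width: 0.0459
finger_force: 30.0
```

Run:
```python
from plan import *
o=robot.get_obs();print(o['tool_pos'],np.degrees(o['ee_rot']),o['width'],o['wrist_force'])
plan([(.4845,.0626,.058,100.6,20)])
```

```text
[0.48728459 0.06137644 0.07898267] [1.79692720e+02 5.81579245e-02 1.00730731e+02] 0.04590109461340688 [ 0.75853416  0.10985758 -2.70059174]
x2: 0.017 -0.026 0.21 0.003 0.001 0.001 20
--
```

Request:
drive_tool(deltas="0.017 -0.01 0.18 0 0 0 20; 0.017 -0.01 0.18 0 0 0 20; 0.017 -0.01 0.18 0 0 0 20; 0.017 -0.01 0.18 0 0 0 20; 0.017 -0.01 0.18 0 0 0 20")

```text
time: 18.35
tool_pos: [0.4845, 0.0632, 0.0592]
ee_rot: [3.139, 0.0, 1.758]
wrist_force: [-0.1, -0.1, -2.6]
width: 0.0454
finger_force: 30.0
```

Request:
drive_tool(deltas="0 0 0.01 0 0 0 20; 0 0 0.01 0 0 0 20")

```text
time: 18.55
tool_pos: [0.4844, 0.0633, 0.0579]
ee_rot: [3.14, 0.0, 1.758]
wrist_force: [0.2, -0.1, 0.9]
width: 0.0459
finger_force: 30.0
```

Contact force shows, so I'll release and look at both from above.

Request:
drive_tool(deltas="0 0 0.01 0 0 0 20; 0 0 0.01 0 0 0 70; 0 0 0 0 0 0 70; 0 0 0 0 0 0 70; 0 0 0 0 0 0 70")

```text
time: 19.05
tool_pos: [0.4836, 0.0632, 0.0568]
ee_rot: [-3.141, -0.0, 1.758]
wrist_force: [-0.4, 0.5, -0.0]
width: 0.0694
finger_force: 0.0
```

Request:
drive_tool(deltas="0 0 -0.8 0 0 0 70; 0 0 -0.8 0 0 0 70; 0 0 -0.8 0 0 0 70")

```text
time: 19.35
tool_pos: [0.487, 0.0633, 0.1424]
ee_rot: [3.131, 0.002, 1.758]
wrist_force: [0.1, 0.6, 0.3]
width: 0.0699
finger_force: 0.0
```

Request:
drive_tool(deltas="0 0 -0.8 0 0 0 70; 0 0 -0.8 0 0 0 70; 0 0 -0.8 0 0 0 70; 0 0 -0.8 0 0 0 70")

```text
time: 19.75
tool_pos: [0.4836, 0.0632, 0.2163]
ee_rot: [-3.141, -0.0, 1.758]
wrist_force: [-0.8, 0.9, -1.1]
width: 0.0702
finger_force: 0.0
```

Run:
```python
from look import *
from plan import *
o,s=look('w5',{'cell_a':.012,'latch_grip':.126})
i=s['img'][:,:,::-1][60:300,200:440].copy(); cv2.imwrite('pics/w5c.png',cv2.resize(i,(600,600)))
for p in ((.4845,.0626),(.473,.1237)): print(proj(s,[*p,.092],o))
plan([(.391,-.231,.215,-25,70),(.391,-.231,.043,-25,70)])
```

```text
19.75 [0.4836 0.0632 0.2163] [-179.9876   -0.0073  100.7459]
cell_a 0.75 [224. 330.] [ 0.386  -0.2151  0.012 ]
cell_a 0.65 [314. 174.] [0.4836 0.0629 0.012 ]
cell_a 0.64 [317. 124.] [0.475  0.1253 0.012 ]
cell_a 0.39 [362. 313.] [ 0.5959 -0.1343  0.012 ]
[314.8024 190.0142]
[314.894  128.1265]
x5: -0.91 -0.48 -0.001 -0.001 0.001 0.47 70
x5: -1.00 0.25 -0.002 -0.001 0.001 0.47 70
x5: -0.58 0.85 -0.003 -0.001 0.001 0.47 70
--
x2: 0.000 -0.000 0.86 0.000 0.000 0.000 70
x3: 0.000 -0.000 0.86 0.000 0.000 0.000 70
--
```

View pics/w5c.png

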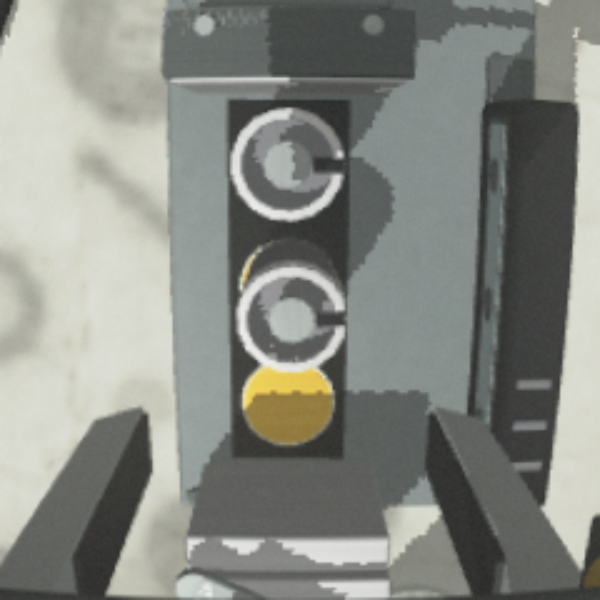

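Both placed cells stand centred on their discs with ticks pointing right at the reader bar (crop (287,163) and (292,317)). Now the third.

Request:
drive_tool(deltas="-0.91 -0.48 0 0 0 0.47 70; -0.91 -0.48 0 0 0 0.47 70; -0.91 -0.48 0 0 0 0.47 70; -0.91 -0.48 0 0 0 0.47 70; -0.91 -0.48 0 0 0 0.47 70")

```text
time: 20.4
tool_pos: [0.4525, -0.0356, 0.215]
ee_rot: [-3.138, 0.001, 1.013]
wrist_force: [-0.0, 0.4, -0.2]
width: 0.0701
finger_force: 0.0
```

Request:
drive_tool(deltas="-0.99 0.25 0 0 0 0.47 70; -0.99 0.25 0 0 0 0.47 70; -0.99 0.25 0 0 0 0.47 70; -0.99 0.25 0 0 0 0.47 70; -0.99 0.25 0 0 0 0.47 70")

```text
time: 20.9
tool_pos: [0.422, -0.1329, 0.215]
ee_rot: [-3.139, 0.003, 0.274]
wrist_force: [0.0, -0.4, 0.1]
width: 0.07
finger_force: 0.0
```

Request:
drive_tool(deltas="-0.58 0.85 0 0 0 0.47 70; -0.58 0.85 0 0 0 0.47 70; -0.58 0.85 0 0 0 0.47 70; -0.58 0.85 0 0 0 0.47 70; -0.58 0.85 0 0 0 0.47 70")

```text
time: 21.4
tool_pos: [0.39, -0.2305, 0.2149]
ee_rot: [-3.141, 0.004, -0.464]
wrist_force: [0.2, 0.3, -0.2]
width: 0.0702
finger_force: 0.0
```

Request:
drive_tool(deltas="0 0 0 0 0 0 70; 0 0 0 0 0 0 70")

```text
time: 21.6
tool_pos: [0.3905, -0.23, 0.2157]
ee_rot: [-3.141, 0.002, -0.454]
wrist_force: [-0.0, 0.7, -0.2]
width: 0.07
finger_force: 0.0
```

Run:
```python
from look import *
from plan import *
o,s=look('w6',{'cell_a':0})
i=s['img'][:,:,::-1][130:330,220:420].copy(); cv2.imwrite('pics/w6c.png',cv2.resize(i,(600,600)))
print(proj(s,[.391,-.231,.08],o))
plan([(.391,-.231,.13,-25,70),(.391,-.231,.043,-25,70)])
```

```text
21.6 [ 0.3905 -0.23    0.2157] [-179.9646    0.1355  -25.9841]
cell_a 0.81 [368.  45.] [ 0.5107 -0.3625  0.    ]
cell_a 0.78 [112. 203.] [0.49   0.0752 0.    ]
cell_a 0.64 [313. 171.] [ 0.3932 -0.2278  0.    ]
cell_a 0.6 [ 96. 226.] [0.4735 0.1357 0.    ]
[316.6573 185.6283]
x3: 0.008 0.008 0.86 -0.000 0.001 -0.011 70
--
x3: 0.000 -0.000 0.87 0.000 0.000 0.000 70
--
```

View pics/w6c.png

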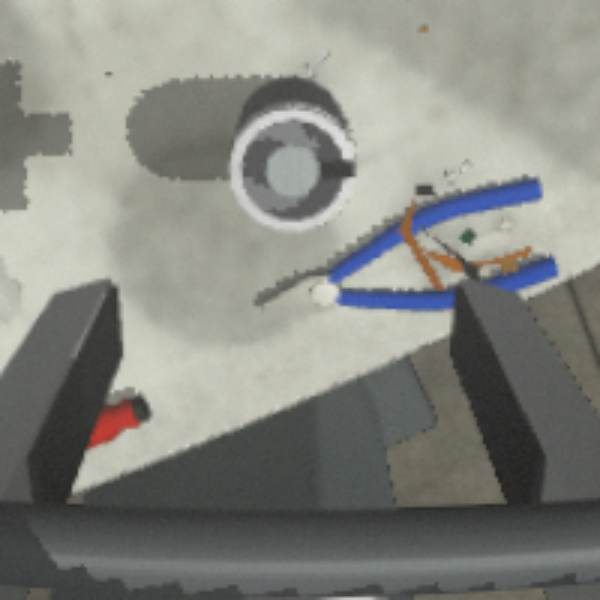

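Cell 3's tick at crop (345,168) points straight along the closing axis and the cell is centred, so I'll grasp it.

Request:
drive_tool(deltas="0 0 0.86 0 0 0 70; 0 0 0.86 0 0 0 70; 0 0 0.86 0 0 0 70")

```text
time: 22.0
tool_pos: [0.3875, -0.2275, 0.125]
ee_rot: [-3.139, 0.012, -0.455]
wrist_force: [-0.4, 0.0, -0.2]
width: 0.0704
finger_force: 0.0
```

Request:
drive_tool(deltas="0 0 0.86 0 0 0 70; 0 0 0.86 0 0 0 70; 0 0 0.86 0 0 0 70; 0 0 0.86 0 0 0 70")

```text
time: 22.4
tool_pos: [0.3919, -0.2309, 0.0468]
ee_rot: [3.141, -0.002, -0.456]
wrist_force: [0.1, 0.8, 0.2]
width: 0.0697
finger_force: 0.0
```

Request:
drive_tool(deltas="0 0 0 0 0 0 20; 0 0 0 0 0 0 20; 0 0 0 0 0 0 20; 0 0 0 0 0 0 20; 0 0 0 0 0 0 20")

```text
time: 22.9
tool_pos: [0.3918, -0.2315, 0.0467]
ee_rot: [3.14, -0.003, -0.456]
wrist_force: [-0.7, -1.9, 6.3]
width: 0.046
finger_force: 30.0
```

Request:
drive_tool(deltas="0 0 -0.9 0 0 0 20; 0 0 -0.9 0 0 0 20; 0 0 -0.9 0 0 0 20")

```text
time: 23.2
tool_pos: [0.3939, -0.2323, 0.1408]
ee_rot: [3.14, -0.011, -0.456]
wrist_force: [0.5, -0.5, -1.2]
width: 0.0456
finger_force: 29.9
```

Request:
drive_tool(deltas="0 0 -0.9 0 0 0 20; 0 0 -0.9 0 0 0 20; 0 0 -0.9 0 0 0 20; 0 0 -0.9 0 0 0 20; 0 0 -0.9 0 0 0 20")

```text
time: 23.7
tool_pos: [0.3899, -0.2294, 0.2219]
ee_rot: [-3.14, 0.005, -0.456]
wrist_force: [0.4, 0.0, -3.0]
width: 0.0458
finger_force: 29.9
```

Run:
```python
from plan import *
plan([(.4958,.002,.22,100.6,20),(.4958,.002,.14,100.6,20)])
```

```text
x4: -0.017 -0.64 0.006 -0.001 0.000 -0.35 20
x4: 0.32 -0.55 0.005 -0.001 0.000 -0.35 20
x4: 0.56 -0.30 0.004 -0.001 0.000 -0.35 20
x5: 0.64 0.039 0.004 -0.001 0.000 -0.35 20
--
x3: 0.000 -0.000 0.80 0.000 0.000 0.000 20
--
```

Request:
drive_tool(deltas="-0.017 -0.64 0 0 0 -0.35 20; -0.017 -0.64 0 0 0 -0.35 20; -0.017 -0.64 0 0 0 -0.35 20; -0.017 -0.64 0 0 0 -0.35 20")

```text
time: 24.1
tool_pos: [0.4167, -0.1708, 0.2218]
ee_rot: [-3.138, 0.005, 0.1]
wrist_force: [-0.3, 0.7, -3.2]
width: 0.0456
finger_force: 29.9
```

Request:
drive_tool(deltas="0.32 -0.55 0 0 0 -0.35 20; 0.32 -0.55 0 0 0 -0.35 20; 0.32 -0.55 0 0 0 -0.35 20; 0.32 -0.55 0 0 0 -0.35 20")

```text
time: 24.5
tool_pos: [0.4433, -0.1132, 0.2218]
ee_rot: [-3.136, 0.003, 0.65]
wrist_force: [0.5, -0.9, -2.8]
width: 0.0458
finger_force: 29.9
```

Request:
drive_tool(deltas="0.56 -0.3 0 0 0 -0.35 20; 0.56 -0.3 0 0 0 -0.35 20; 0.56 -0.3 0 0 0 -0.35 20; 0.56 -0.3 0 0 0 -0.35 20")

```text
time: 24.9
tool_pos: [0.47, -0.0558, 0.2217]
ee_rot: [-3.135, 0.001, 1.199]
wrist_force: [-0.4, 0.3, -2.6]
width: 0.0456
finger_force: 29.9
```

Request:
drive_tool(deltas="0.64 0.039 0 0 0 -0.35 20; 0.64 0.039 0 0 0 -0.35 20; 0.64 0.039 0 0 0 -0.35 20; 0.64 0.039 0 0 0 -0.35 20; 0.64 0.039 0 0 0 -0.35 20")

```text
time: 25.4
tool_pos: [0.4972, 0.0017, 0.2219]
ee_rot: [-3.136, -0.002, 1.743]
wrist_force: [0.6, 0.1, -2.5]
width: 0.0457
finger_force: 30.0
```

Request:
drive_tool(deltas="0 0 0.8 0 0 0 20; 0 0 0.8 0 0 0 20; 0 0 0.8 0 0 0 20; 0 0 0.8 0 0 0 20; 0 0 0.8 0 0 0 20")

```text
time: 25.9
tool_pos: [0.4996, 0.0011, 0.147]
ee_rot: [3.138, 0.001, 1.742]
wrist_force: [-0.3, -0.7, -1.8]
width: 0.0458
finger_force: 30.0
```

Run:
```python
from plan import *
o=robot.get_obs();print(o['tool_pos'],np.degrees(o['ee_rot']),o['width'],o['wrist_force'])
plan([(.4958,.002,.061,100.6,20)])
```

```text
[0.49963311 0.0010506  0.14698388] [1.79809736e+02 4.70035649e-02 9.97951266e+01] 0.04584290952753078 [-0.29649868 -0.72071995 -1.81702643]
x3: 0.017 -0.039 0.86 0.002 0.001 -0.009 20
--
```

Request:
drive_tool(deltas="0.017 -0.03 0.8 0 0 -0.009 20; 0.017 -0.03 0.8 0 0 -0.009 20; 0.017 -0.03 0.8 0 0 -0.009 20; 0.017 -0.03 0.8 0 0 -0.009 20; 0.017 -0.03 0.8 0 0 -0.009 20")

```text
time: 26.4
tool_pos: [0.4978, 0.0021, 0.0685]
ee_rot: [3.135, 0.002, 1.757]
wrist_force: [-0.5, -0.7, -2.3]
width: 0.0455
finger_force: 30.0
```

Request:
drive_tool(deltas="0 0 0.03 0 0 0 20; 0 0 0.03 0 0 0 20; 0 0 0.03 0 0 0 20")

```text
time: 26.7
tool_pos: [0.4957, 0.0024, 0.0628]
ee_rot: [3.14, 0.0, 1.757]
wrist_force: [-0.5, -0.0, -2.0]
width: 0.0453
finger_force: 30.0
```

Request:
drive_tool(deltas="0 0 0.035 0 0 0 20; 0 0 0.035 0 0 0 20; 0 0 0.035 0 0 0 20; 0 0 0.04 0 0 0 20; 0 0 0.045 0 0 0 20")

```text
time: 27.2
tool_pos: [0.4955, 0.0023, 0.0585]
ee_rot: [3.141, 0.0, 1.757]
wrist_force: [-1.4, 0.1, 6.0]
width: 0.0457
finger_force: 30.0
```

Request:
drive_tool(deltas="0 0 0 0 0 0 70; 0 0 0 0 0 0 70; 0 0 0 0 0 0 70; 0 0 0 0 0 0 70")

```text
time: 27.6
tool_pos: [0.495, 0.0024, 0.0572]
ee_rot: [-3.141, -0.0, 1.757]
wrist_force: [-0.3, -0.3, 0.2]
width: 0.0692
finger_force: 0.0
```

Request:
drive_tool(deltas="0 0 -0.8 0 0 0 70; 0 0 -0.8 0 0 0 70; 0 0 -0.8 0 0 0 70")

```text
time: 27.9
tool_pos: [0.4984, 0.0021, 0.143]
ee_rot: [3.131, 0.003, 1.757]
wrist_force: [-0.2, -0.3, 0.2]
width: 0.07
finger_force: 0.0
```

Request:
drive_tool(deltas="0 0 -0.8 0 0 0 70; 0 0 -0.8 0 0 0 70; 0 0 -0.8 0 0 0 70; 0 0 -0.8 0 0 0 70")

```text
time: 28.3
tool_pos: [0.4951, 0.0024, 0.2168]
ee_rot: [-3.141, -0.0, 1.757]
wrist_force: [-0.9, -0.5, 0.0]
width: 0.0701
finger_force: 0.0
```

Run:
```python
from look import *
from plan import *
o,s=look('w7',{'cell_a':.012,'latch_grip':.126})
plan([(.5018,-.069,.215,163.7,40)])
```

```text
28.3 [0.4951 0.0024 0.2168] [-179.9864   -0.0067  100.6573]
cell_a 0.7 [316.  73.] [0.4734 0.1264 0.012 ]
latch_grip 0.95 [310. 270.] [ 0.5048 -0.0704  0.126 ]
x4: -0.36 -0.028 -0.001 -0.001 -0.001 -0.35 40
x5: -0.29 -0.21 -0.000 -0.001 -0.001 -0.35 40
--
```

Request:
drive_tool(deltas="-0.36 -0.028 0 0 0 -0.35 40; -0.36 -0.028 0 0 0 -0.35 40; -0.36 -0.028 0 0 0 -0.35 40; -0.36 -0.028 0 0 0 -0.35 40")

```text
time: 28.85
tool_pos: [0.4982, -0.0337, 0.2153]
ee_rot: [-3.139, -0.003, 2.311]
wrist_force: [0.3, -0.4, 0.1]
width: 0.0419
finger_force: 0.0
```

Request:
drive_tool(deltas="-0.29 -0.21 0 0 0 -0.35 40; -0.29 -0.21 0 0 0 -0.35 40; -0.29 -0.21 0 0 0 -0.35 40; -0.29 -0.21 0 0 0 -0.35 40; -0.29 -0.21 0 0 0 -0.35 40")

```text
time: 29.35
tool_pos: [0.5022, -0.069, 0.2155]
ee_rot: [-3.142, -0.003, 2.856]
wrist_force: [0.2, 0.6, -0.1]
width: 0.0398
finger_force: 0.0
```

Request:
drive_tool(deltas="0 0 0 0 0 0 40; 0 0 0 0 0 0 40")

```text
time: 29.55
tool_pos: [0.5027, -0.0689, 0.2167]
ee_rot: [3.142, -0.001, 2.855]
wrist_force: [0.6, 0.2, 0.2]
width: 0.0399
finger_force: 0.0
```

Run:
```python
from look import *
from plan import *
o,s=look('w8',{'cell_a':.012,'latch_grip':.126})
print(proj(s,[.5018,-.0689,.136],o),proj(s,[.5095,-.0711,.136],o))
i=s['img'][:,:,::-1][140:320,200:470].copy(); cv2.imwrite('pics/w8c.png',cv2.resize(i,(798,532)))
```

```text
29.55 [ 0.5027 -0.0689  0.2167] [179.9953  -0.0798 163.5809]
cell_a 0.94 [409. 132.] [0.4842 0.0619 0.012 ]
cell_a 0.73 [140. 236.] [ 0.5172 -0.349   0.012 ]
cell_a 0.68 [550.  12.] [0.3525 0.3559 0.012 ]
cell_a 0.59 [451. 109.] [0.4694 0.1272 0.012 ]
latch_grip 0.74 [507. 101.] [0.4628 0.1407 0.126 ]
latch_grip 0.68 [314. 197.] [ 0.5027 -0.0688  0.126 ]
[313.8721 199.4505] [313.9564 208.2074]
```

View pics/w8c.png

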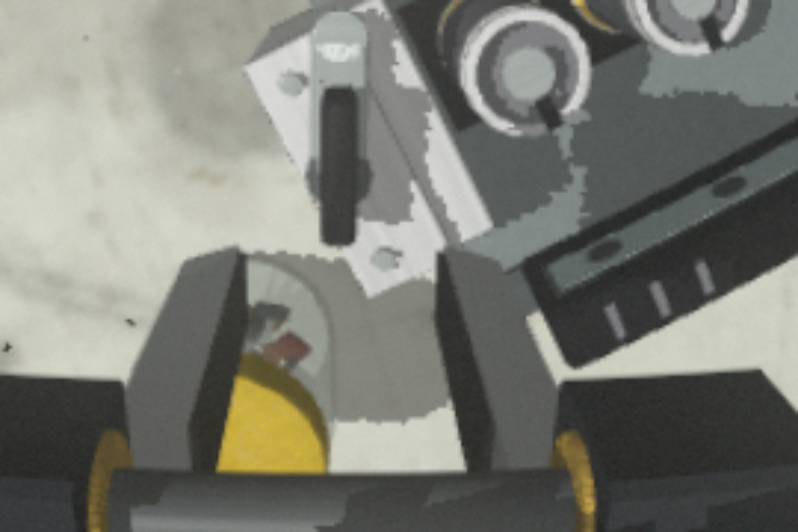

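The wing lies along the tool x axis at crop (339,165), straight below the grasp point, and all three cells' ticks point at the bar. I'll grasp the wing and swing it open by about 26°.

Request:
drive_tool(deltas="0 0.005 0.6 0 0 0 40; 0 0.005 0.6 0 0 0 40; 0 0.005 1 0 0 0 40; 0 0.005 1 0 0 0 40; 0 0.005 1 0 0 0 40")

```text
time: 30.2
tool_pos: [0.503, -0.0685, 0.118]
ee_rot: [3.142, -0.001, 2.856]
wrist_force: [1.0, -0.8, 0.4]
width: 0.0397
finger_force: 0.0
```

Request:
drive_tool(deltas="0 0 0 0 0 0 2; 0 0 0 0 0 0 2; 0 0 0 0 0 0 2; 0 0 0 0 0 0 2; 0 0 0 0 0 0 2")

```text
time: 30.7
tool_pos: [0.5035, -0.0699, 0.1187]
ee_rot: [-3.139, 0.002, 2.856]
wrist_force: [-1.9, -3.4, 3.6]
width: 0.0104
finger_force: 30.0
```

Request:
drive_tool(deltas="-0.001 -0.012 0 0 0 -0.095 2; -0.004 -0.024 0 0 0 -0.19 2; -0.008 -0.035 0 0 0 -0.289 2; -0.008 -0.035 0 0 0 -0.289 2; -0.008 -0.035 0 0 0 -0.289 2")

```text
time: 31.2
tool_pos: [0.5033, -0.0724, 0.1187]
ee_rot: [-3.141, 0.001, -2.976]
wrist_force: [-0.8, -0.7, 5.5]
width: 0.0106
finger_force: 30.0
```

Request:
drive_tool(deltas="0 0 0 0 0 0 40; 0 0 0 0 0 0 40; 0 0 0 0 0 0 40; 0 0 0 0 0 0 40")

```text
time: 31.6
tool_pos: [0.5027, -0.0719, 0.117]
ee_rot: [3.141, -0.001, -2.973]
wrist_force: [-0.5, 0.2, 1.2]
width: 0.0382
finger_force: 0.0
```

Request:
drive_tool(deltas="0 0 -1 0 0 0 50; 0 0 -1 0 0 0 50; 0 0 -1 0 0 0 50; 0 0 -1 0 0 0 50")

```text
time: 32.0
tool_pos: [0.5038, -0.0723, 0.2192]
ee_rot: [-3.14, 0.004, -2.973]
wrist_force: [-1.0, 0.1, -0.1]
width: 0.05
finger_force: 0.0
```

Run:
```python
from look import *
from plan import *
o,s=look('w9',{'latch_grip':.126})
look('t9',{'board_tongue':.0025,'board_tail':.0025,'board_handle':.029},cam='top')
plan([(.440,.34,.25,78,60)])
```

```text
32.0 [ 0.5038 -0.0723  0.2192] [-179.9225    0.2072 -170.3469]
latch_grip 0.85 [318. 196.] [ 0.5035 -0.0691  0.126 ]
32.1 [ 0.5023 -0.072   0.216 ] [ 179.9354   -0.1202 -170.3442]
board_tongue 0.73 [238. 168.] [0.5793 0.3067 0.0025]
board_tail 0.73 [220. 239.] [0.3548 0.358  0.0025]
board_tail 0.49 [292. 191.] [0.5    0.1351 0.0025]
board_handle 0.59 [223. 201.] [0.4678 0.3432 0.029 ]
board_handle 0.35 [278. 196.] [0.4807 0.1744 0.029 ]
board_handle 0.35 [296. 199.] [0.4712 0.1201 0.029 ]
x3: -0.016 0.83 -0.067 -0.000 -0.000 0.25 60
x3: 0.30 0.78 -0.067 -0.000 -0.000 0.25 60
x3: 0.57 0.60 -0.067 -0.000 -0.000 0.25 60
x3: 0.76 0.34 -0.068 -0.000 -0.000 0.25 60
x4: 0.83 0.025 -0.068 -0.000 -0.000 0.25 60
--
```

Request:
drive_tool(deltas="-0.016 0.83 -0.067 0 0 0.25 60; -0.016 0.83 -0.067 0 0 0.25 60; -0.016 0.83 -0.067 0 0 0.25 60")

```text
time: 32.6
tool_pos: [0.4897, 0.0133, 0.224]
ee_rot: [3.14, -0.001, 2.917]
wrist_force: [-0.4, 0.0, 0.8]
width: 0.0598
finger_force: 0.0
```

Request:
drive_tool(deltas="0.3 0.78 -0.067 0 0 0.25 60; 0.3 0.78 -0.067 0 0 0.25 60; 0.3 0.78 -0.067 0 0 0.25 60")

```text
time: 32.9
tool_pos: [0.4777, 0.0961, 0.2306]
ee_rot: [3.141, -0.002, 2.524]
wrist_force: [0.1, -0.8, 0.1]
width: 0.0602
finger_force: 0.0
```

Request:
drive_tool(deltas="0.57 0.6 -0.067 0 0 0.25 60; 0.57 0.6 -0.067 0 0 0.25 60; 0.57 0.6 -0.067 0 0 0.25 60")

```text
time: 33.2
tool_pos: [0.4657, 0.178, 0.237]
ee_rot: [-3.141, -0.002, 2.132]
wrist_force: [-0.3, 0.5, 0.5]
width: 0.0597
finger_force: 0.0
```

Request:
drive_tool(deltas="0.76 0.34 -0.067 0 0 0.25 60; 0.76 0.34 -0.067 0 0 0.25 60; 0.76 0.34 -0.067 0 0 0.25 60")

```text
time: 33.5
tool_pos: [0.4539, 0.2606, 0.2435]
ee_rot: [-3.14, -0.002, 1.739]
wrist_force: [0.5, -0.5, -0.2]
width: 0.0598
finger_force: 0.0
```

Request:
drive_tool(deltas="0.83 0.025 -0.067 0 0 0.25 60; 0.83 0.025 -0.067 0 0 0.25 60; 0.83 0.025 -0.067 0 0 0.25 60; 0.83 0.025 -0.067 0 0 0.25 60; 0.83 0.025 -0.067 0 0 0.25 60")

```text
time: 34.0
tool_pos: [0.4435, 0.3389, 0.2502]
ee_rot: [-3.141, 0.001, 1.349]
wrist_force: [0.0, 0.6, -0.3]
width: 0.0595
finger_force: 0.0
```

Run:
```python
from look import *
from plan import *
o,s=look('w10',{'board_tongue':.0025,'board_tail':.0025,'board_handle':.029})
cv2.imwrite('pics/w10c.png',cv2.resize(s['img'][:,:,::-1][60:320,120:520],(780,507)))
```

```text
34.0 [0.4435 0.3389 0.2502] [-179.9447    0.0664   77.2847]
board_tongue 0.94 [405. 175.] [0.5689 0.3006 0.0025]
board_tail 0.93 [251. 160.] [0.3588 0.3707 0.0025]
board_handle 0.59 [330. 172.] [0.4628 0.3343 0.029 ]
```

View pics/w10c.png

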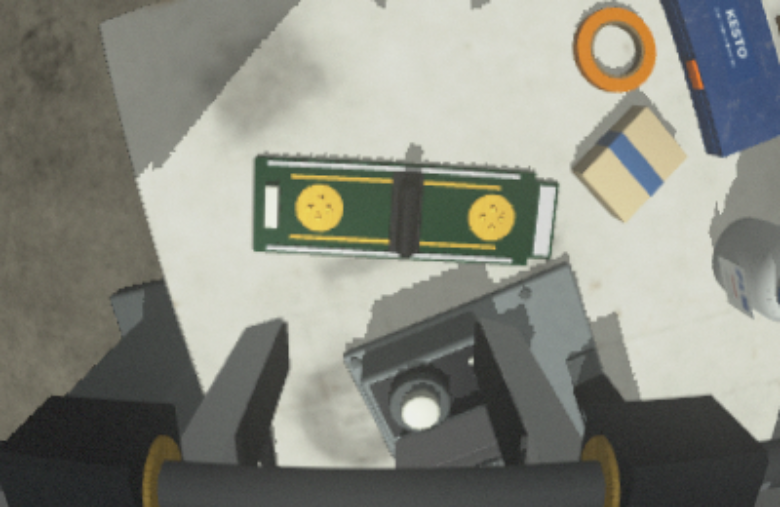

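The board lies at crop (405,210) with its tongue to the right, about 5° off the tool axis. I'll grasp the rib.

Run:
```python
from plan import *
plan([(.4633,.335,.12,71.5,44),(.4633,.335,.013,71.5,44)])
```

```text
x2: 0.005 0.099 0.65 -0.000 0.000 0.031 44
x3: 0.009 0.098 0.65 -0.000 0.000 0.031 44
--
x2: 0.000 -0.000 0.53 0.000 0.000 0.000 44
x3: 0.000 -0.000 0.54 0.000 0.000 0.000 44
--
```

Request:
drive_tool(deltas="0.005 0.099 0.65 0 0 0.031 44; 0.005 0.099 0.65 0 0 0.031 44")

```text
time: 34.4
tool_pos: [0.4521, 0.3357, 0.1816]
ee_rot: [-3.137, 0.005, 1.298]
wrist_force: [-0.9, -0.6, -0.8]
width: 0.0473
finger_force: 0.0
```

Request:
drive_tool(deltas="0.009 0.098 0.65 0 0 0.031 44; 0.009 0.098 0.65 0 0 0.031 44; 0.009 0.098 0.65 0 0 0.031 44; 0.009 0.098 0.65 0 0 0.031 44; 0.009 0.098 0.65 0 0 0.031 44")

```text
time: 34.9
tool_pos: [0.4643, 0.3366, 0.124]
ee_rot: [3.139, -0.004, 1.25]
wrist_force: [-0.6, -0.1, 0.9]
width: 0.0439
finger_force: 0.0
```

Run:
```python
from look import *
from plan import *
o,s=look('w11',{'board_tongue':.0025,'board_tail':.0025,'board_handle':.029})
plan([(.4633,.335,.013,71.5,44)])
```

```text
34.9 [0.4643 0.3366 0.124 ] [179.8269  -0.211   71.6296]
board_tongue 0.77 [419. 187.] [0.5694 0.3059 0.0025]
board_tongue 0.58 [313. 194.] [0.4625 0.3339 0.0025]
board_tail 0.73 [207. 196.] [0.3562 0.3669 0.0025]
board_tail 0.52 [449.  62.] [0.6377 0.4226 0.0025]
board_handle 0.67 [312. 199.] [0.4617 0.3361 0.029 ]
x2: -0.008 -0.001 0.55 0.001 -0.001 0.001 44
x3: -0.008 -0.001 0.55 0.001 -0.001 0.001 44
--
```

Request:
drive_tool(deltas="0 -0.01 0.6 0 0 -0.012 44; 0 -0.01 0.6 0 0 -0.012 44; 0 -0.01 0.98 0 0 -0.012 44; 0 -0.01 0.98 0 0 -0.012 44; 0 -0.01 0.98 0 0 -0.012 44")

```text
time: 35.6
tool_pos: [0.4618, 0.3359, 0.0233]
ee_rot: [-3.141, 0.001, 1.268]
wrist_force: [0.7, -0.6, 0.4]
width: 0.044
finger_force: 0.0
```

Request:
drive_tool(deltas="0 0 0.1 0 0 0 44; 0 0 0.1 0 0 0 44; 0 0 0.1 0 0 0 44")

```text
time: 35.9
tool_pos: [0.4627, 0.3364, 0.014]
ee_rot: [3.141, -0.001, 1.268]
wrist_force: [-0.4, -0.7, 0.5]
width: 0.0438
finger_force: 0.0
```

Request:
drive_tool(deltas="0 0 0 0 0 0 2; 0 0 0 0 0 0 2; 0 0 0 0 0 0 2; 0 0 0 0 0 0 2; 0 0 0 0 0 0 2")

```text
time: 36.4
tool_pos: [0.462, 0.3362, 0.0131]
ee_rot: [-3.141, -0.0, 1.268]
wrist_force: [-1.0, -0.1, 1.0]
width: 0.0122
finger_force: 30.0
```

```bash
cat > bp.py <<'E'
from plan import *
N=R.from_euler('z',10.6,degrees=True); O=np.array([.4845,.0626,0])
def tp(t,h,a,g=2,x=0.,zb=.013):
    c,s=np.cos(np.radians(a)),np.sin(np.radians(a))
    p=np.array([x,t,h])+zb*np.array([0,s,c])-.1105*np.array([0,c,-s])
    return (*(O+N.apply(p)),190.6,g,a)
E
python3 - <<'E'
from bp import *
a=tp(.08,.16,14)
print(a)
plan([(.462,.336,.27,72.65,2),(*a[:2],.29,190.6,2),tp(.08,.16,14)])
E
```

```text
(np.float64(0.48892820441059914), np.float64(0.03893809899226214), np.float64(0.19934621390535123), 190.6, 2, 14)
x2: -0.000 -0.000 -0.86 -0.000 -0.000 0.000 2
x2: -0.000 0.000 -0.86 -0.000 -0.000 0.000 2
x3: -0.000 0.000 -0.86 -0.000 -0.000 0.000 2
--
x5: -0.92 0.38 -0.067 -0.000 0.000 -0.44 2
x5: -0.95 -0.29 -0.067 0.000 0.000 -0.44 2
x5: -0.55 -0.83 -0.067 -0.000 0.000 -0.44 2
--
x3: -0.000 -0.000 0.91 0.156 0.000 0.000 2
--
```

Request:
drive_tool(deltas="0 0 -0.3 0 0 0 2; 0 0 -0.6 0 0 0 2; 0 0 -0.86 0 0 0 2; 0 0 -0.86 0 0 0 2")

```text
time: 36.8
tool_pos: [0.4645, 0.3374, 0.1032]
ee_rot: [3.136, -0.006, 1.268]
wrist_force: [0.1, -0.1, -1.8]
width: 0.0115
finger_force: 30.0
```

Request:
drive_tool(deltas="0 0 -0.4 0 0 0 2; 0 0 -0.86 0 0 0 2; 0 0 -0.86 0 0 0 2")

```text
time: 37.1
tool_pos: [0.4649, 0.3377, 0.1908]
ee_rot: [3.134, -0.009, 1.268]
wrist_force: [0.4, -0.9, -2.0]
width: 0.0116
finger_force: 30.0
```

Request:
drive_tool(deltas="0 0 -0.4 0 0 0 2; 0 0 -0.86 0 0 0 2; 0 0 -0.86 0 0 0 2; 0 0 -0.86 0 0 0 2")

```text
time: 37.5
tool_pos: [0.4623, 0.3361, 0.2698]
ee_rot: [-3.141, 0.0, 1.268]
wrist_force: [-0.0, -1.2, -2.7]
width: 0.0114
finger_force: 30.0
```

Request:
drive_tool(deltas="-0.18 0.08 -0.01 0 0 -0.088 2; -0.37 0.15 -0.03 0 0 -0.176 2; -0.55 0.23 -0.04 0 0 -0.264 2; -0.74 0.3 -0.05 0 0 -0.352 2; -0.92 0.38 -0.067 0 0 -0.44 2")

```text
time: 38.0
tool_pos: [0.4698, 0.2357, 0.273]
ee_rot: [-3.134, -0.0, 1.965]
wrist_force: [-0.5, -0.7, -2.9]
width: 0.0118
finger_force: 30.0
```

Request:
drive_tool(deltas="-0.19 -0.06 -0.01 0 0 -0.088 2; -0.38 -0.12 -0.03 0 0 -0.176 2; -0.57 -0.17 -0.04 0 0 -0.264 2; -0.76 -0.23 -0.05 0 0 -0.352 2; -0.95 -0.29 -0.067 0 0 -0.44 2")

```text
time: 38.5
tool_pos: [0.479, 0.137, 0.2798]
ee_rot: [-3.137, -0.006, 2.656]
wrist_force: [-0.1, -0.5, -2.2]
width: 0.0115
finger_force: 30.0
```

Request:
drive_tool(deltas="-0.11 -0.17 -0.01 0 0 -0.088 2; -0.22 -0.33 -0.03 0 0 -0.176 2; -0.33 -0.5 -0.04 0 0 -0.264 2; -0.44 -0.66 -0.05 0 0 -0.352 2; -0.55 -0.83 -0.067 0 0 -0.44 2")

```text
time: 39.0
tool_pos: [0.4884, 0.0381, 0.2866]
ee_rot: [3.14, -0.007, -2.936]
wrist_force: [0.7, 0.5, -2.7]
width: 0.0117
finger_force: 30.0
```

Request:
drive_tool(deltas="0 0 0 0 0 0 2; 0 0 0 0 0 0 2; 0 0 0 0 0 0 2")

```text
time: 39.3
tool_pos: [0.489, 0.0395, 0.2891]
ee_rot: [3.14, -0.003, -2.942]
wrist_force: [0.3, 0.5, -2.1]
width: 0.0115
finger_force: 30.0
```

Run:
```python
from look import *
from bp import *
o,s=look('w12',{'board_tongue':.28,'board_tail':.28,'board_handle':.306})
look('t12',{'board_tongue':.28,'board_tail':.28,'board_handle':.306},cam='top')
plan([tp(.08,.16,14)])
```

```text
39.3 [0.489  0.0395 0.2891] [ 179.923    -0.1761 -168.5706]
board_tongue 0.85 [466. 230.] [0.4694 0.1455 0.28  ]
board_tail 0.83 [162. 232.] [ 0.514  -0.0665  0.28  ]
board_handle 0.7 [378. 189.] [0.4482 0.067  0.306 ]
board_handle 0.58 [313. 253.] [0.493  0.0394 0.306 ]
board_handle 0.5 [330. 163.] [0.4399 0.0383 0.306 ]
39.5 [0.4894 0.0395 0.2908] [ 179.984    -0.02   -168.4959]
board_tongue 0.95 [278. 180.] [0.4776 0.1468 0.28  ]
board_tongue 0.39 [318. 198.] [0.4332 0.0494 0.28  ]
board_tail 0.75 [366. 163.] [ 0.5177 -0.0707  0.28  ]
board_tail 0.59 [316. 194.] [0.442  0.0528 0.28  ]
board_handle 0.58 [320. 170.] [0.4953 0.0433 0.306 ]
board_handle 0.31 [265. 206.] [0.4109 0.1738 0.306 ]
x3: 0.007 -0.001 0.92 0.156 0.001 0.010 2
--
```

The board is gripped and lined up (yaw about 11°). Now I'll tilt it, lower it in front of the lip and check.

Run:
```python
from bp import *
plan([tp(.082,.15,14,x=-.003),tp(.082,.118,14,x=-.003),tp(.082,.099,14,x=-.003)])
```

```text
x2: 0.018 0.010 0.51 0.078 0.001 0.005 2
x3: 0.018 0.072 0.50 0.078 0.001 0.005 2
--
x2: 0.000 0.077 0.31 0.000 0.000 0.000 2
--
x2: 0.000 0.046 0.184 0.000 0.000 0.000 2
--
```

Request:
drive_tool(deltas="0.009 0.005 0.25 0.039 0 0.003 2; 0.018 0.01 0.51 0.078 0 0.005 2; 0.018 0.01 0.51 0.078 0 0.005 2; 0.018 0.01 0.51 0.078 0 0.005 2")

```text
time: 40.1
tool_pos: [0.4874, 0.0399, 0.2402]
ee_rot: [-3.02, -0.0, -2.948]
wrist_force: [0.6, -0.8, -3.0]
width: 0.0117
finger_force: 30.0
```

Request:
drive_tool(deltas="0.009 0.036 0.25 0.039 0 0.003 2; 0.018 0.072 0.5 0.078 0 0.005 2; 0.018 0.072 0.5 0.078 0 0.005 2; 0.018 0.072 0.5 0.078 0 0.005 2; 0.018 0.072 0.5 0.078 0 0.005 2")

```text
time: 40.6
tool_pos: [0.4873, 0.0397, 0.1925]
ee_rot: [-2.897, 0.007, -2.958]
wrist_force: [0.5, -0.4, -1.5]
width: 0.012
finger_force: 30.0
```

Request:
drive_tool(deltas="0 0.077 0.31 0 0 0 2; 0 0.077 0.31 0 0 0 2; 0 0.077 0.31 0 0 0 2; 0 0.077 0.31 0 0 0 2")

```text
time: 41.0
tool_pos: [0.4869, 0.0399, 0.1598]
ee_rot: [-2.896, 0.005, -2.958]
wrist_force: [-0.1, 0.3, -2.3]
width: 0.0119
finger_force: 30.0
```

```bash
cat > where.py <<'E'
from bp import *
def where(zb=.013):
    o=robot.get_obs(); r=R.from_euler('xyz',o['ee_rot']); z=r.apply([0,0,1]);y=r.apply([0,1,0])
    p=N.inv().apply(o['tool_pos']-O); f=lambda q:np.round(1000*N.inv().apply(o['tool_pos']+q-O),1)
    print('tongue',f(zb*z+.1105*y),'tail',f(zb*z-.1105*y),'tilt',np.degrees(np.arcsin(-y[2])).round(2),'yaw',np.degrees(np.arctan2(y[1],y[0])).round(2)-100.6,'F',o['wrist_force'].round(1),o['width'].round(4),o['finger_force'])
if __name__=='__main__': where()
E
python3 - <<'E'
from where import *
where()
plan([tp(.082,.099,14,x=-.003)])
E
```

```text
Traceback (most recent call last):
  File "where.py", line 5, in where
    print('tongue',f(zb*z+.1105*y),'tail',f(zb*z-.1105*y),'tilt',np.degrees(np.arcsin(-y[2])).round(2),'yaw',np.degrees(np.arctan2(y[1],y[0])).round(2)-100.6,'F',o['wrist_force'].round(1),o['width'].round(4),o['finger_force'])
                                                                                                                                                                                            ^^^^^^^^^^^^^^^^
AttributeError: 'float' object has no attribute 'round'
```

```bash
sed -i "s/o\['width'\].round(4)/round(o['width'],4)/" where.py
python3 - <<'E'
from where import *
from look import look
where()
plan([tp(.082,.099,14,x=-.003)])
o,s=look('s13',{},cam='scene')
cv2.imwrite('pics/s13c.png',cv2.resize(s['img'][:,:,::-1][150:270,240:390],(750,600),interpolation=cv2.INTER_CUBIC))
E
```

```text
tongue [ -1.5  81.3 120.4] tail [  -2.  -133.1  174. ] tilt 14.05 yaw -0.14000000000000057 F [-0.1  0.3 -2.3] 0.0119 29.95506316423416
x2: 0.013 0.059 0.21 -0.001 0.003 -0.001 2
--
41.0 [0.4869 0.0399 0.1598] [-165.9503    0.3026 -169.462 ]
```

View pics/s13c.png

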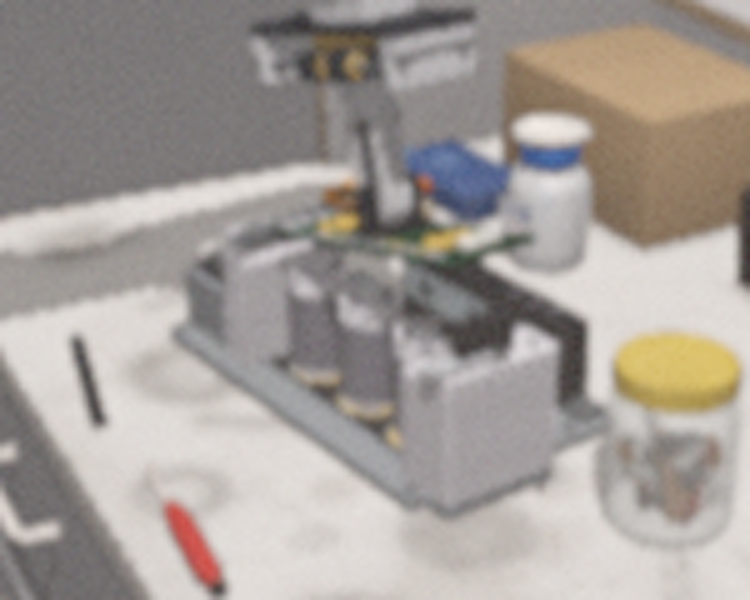

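The scene view shows the board tilted tongue-down just in front of the lip, at crop (330,240). I'll lower it and slide it in.

Request:
drive_tool(deltas="0 0.025 0.1 0 0 0 2; 0 0.055 0.21 0 0 0 2; 0 0.055 0.21 0 0 0 2; 0 0.055 0.21 0 0 0 2")

```text
time: 41.45
tool_pos: [0.4851, 0.0403, 0.135]
ee_rot: [-2.897, 0.0, -2.957]
wrist_force: [-0.7, 0.4, -3.1]
width: 0.012
finger_force: 30.0
```

Run:
```python
from where import *
where()
plan([tp(.108,.099,14,x=-.002)])
```

```text
tongue [-3.4 82.  95.6] tail [  -3.5 -132.4  149.2] tilt 14.03 yaw -0.01999999999999602 F [-0.7  0.4 -3.1] 0.012 29.955030977725983
x2: -0.015 0.24 -0.095 -0.000 -0.000 -0.000 2
--
```

Request:
drive_tool(deltas="0 0.03 -0.05 0 0 0 2; -0.01 0.08 -0.06 0 0 0 2; -0.01 0.14 -0.07 0 0 0 2; -0.01 0.14 -0.07 0 0 0 2")

```text
time: 41.85
tool_pos: [0.4839, 0.0566, 0.1395]
ee_rot: [-2.897, 0.002, -2.956]
wrist_force: [0.5, -0.8, -2.6]
width: 0.0116
finger_force: 30.0
```

```bash
python3 where.py
```

```text
tongue [ -1.7  98.2 100.1] tail [  -1.7 -116.2  153.6] tilt 14.01 yaw 0.010000000000005116 F [ 0.5 -0.8 -2.6] 0.0116 29.955218732357025
```

Request:
drive_tool(deltas="0 0.02 0.01 0 0 0 2; 0 0.05 0.01 0 0 0 2; 0 0.08 0 0 0 0 2; 0 0.1 0 0 0 0 2; 0 0.1 0 0 0 0 2")

```text
time: 42.35
tool_pos: [0.482, 0.0654, 0.1368]
ee_rot: [-2.897, 0.002, -2.957]
wrist_force: [0.7, -0.7, -2.7]
width: 0.0119
finger_force: 30.0
```

Run:
```python
from where import *
where()
plan([tp(.1085,.0965,14,x=-.002),tp(.1085,.0965,10,x=-.002),tp(.1085,.096,6,x=-.002),tp(.1085,.0955,3,x=-.002),tp(.1085,.095,1,x=-.002)])
```

```text
tongue [ -1.8 107.2  97.4] tail [  -1.9 -107.2  151. ] tilt 14.03 yaw -0.030000000000001137 F [ 0.7 -0.7 -2.7] 0.0119 29.954932630062103
x2: 0.001 0.014 0.006 -0.000 0.001 -0.000 2
--
x2: 0.000 -0.006 0.077 -0.044 0.000 0.000 2
--
x2: -0.000 -0.006 0.082 -0.044 -0.000 0.000 2
--
x2: 0.000 -0.005 0.063 -0.033 -0.000 0.000 2
--
x2: -0.000 -0.004 0.044 -0.022 0.000 0.000 2
--
```

Request:
drive_tool(deltas="0 0.01 0.006 0 0 0 2; 0 0.01 0.006 0 0 0 2")

```text
time: 42.55
tool_pos: [0.4819, 0.0659, 0.1359]
ee_rot: [-2.897, 0.002, -2.957]
wrist_force: [-0.3, 0.4, -1.4]
width: 0.012
finger_force: 30.0
```

Request:
drive_tool(deltas="0 -0.003 0.038 -0.022 0 0 2; 0 -0.006 0.077 -0.044 0 0 2; 0 -0.006 0.077 -0.044 0 0 2")

```text
time: 42.85
tool_pos: [0.4823, 0.0626, 0.1285]
ee_rot: [-2.965, 0.001, -2.959]
wrist_force: [-0.4, -0.2, -1.3]
width: 0.012
finger_force: 30.0
```

Request:
drive_tool(deltas="0 -0.003 0.04 -0.022 0 0 2; 0 -0.006 0.08 -0.044 0 0 2; 0 -0.006 0.08 -0.044 0 0 2; 0 -0.006 0.08 -0.044 0 0 2")

```text
time: 43.25
tool_pos: [0.4828, 0.0615, 0.1211]
ee_rot: [-3.034, 0.002, -2.957]
wrist_force: [-0.5, -0.1, -2.1]
width: 0.0118
finger_force: 30.0
```

Run:
```python
from where import *
where()
plan([tp(.1085,.0955,3,x=-.002),tp(.1085,.095,1,x=-.002)])
```

```text
tongue [ -1.8 107.7  96.3] tail [  -2.  -112.1  120. ] tilt 6.17 yaw -0.05999999999998806 F [-0.5 -0.1 -2.1] 0.0118 29.95525896549225
x2: 0.001 0.004 0.068 -0.035 0.001 -0.001 2
--
x2: -0.000 -0.004 0.044 -0.022 0.000 0.000 2
--
```

Request:
drive_tool(deltas="0 0.01 0.03 -0.018 0 0 2; 0 0.018 0.066 -0.035 0 0 2; 0 0.018 0.066 -0.035 0 0 2; 0 0.018 0.066 -0.035 0 0 2")

```text
time: 43.65
tool_pos: [0.4825, 0.0624, 0.114]
ee_rot: [-3.09, 0.001, -2.958]
wrist_force: [-0.3, 0.1, -2.0]
width: 0.0119
finger_force: 30.0
```

Run:
```python
from where import *
where()
plan([tp(.1095,.095,1,x=-.002),tp(.1095,.0940,0,x=-.002)])
```

```text
tongue [ -1.9 109.8  95.3] tail [  -2.1 -110.9  106.7] tilt 2.96 yaw -0.05999999999998806 F [-0.3  0.1 -2. ] 0.0119 29.955453872680664
x2: -0.000 -0.007 0.041 -0.022 0.001 -0.001 2
--
x2: 0.000 -0.002 0.029 -0.011 -0.000 0.000 2
--
```

Request:
drive_tool(deltas="0 -0.002 0.02 -0.011 0 0 2; 0 -0.005 0.04 -0.022 0 0 2; 0 -0.005 0.04 -0.022 0 0 2; 0 -0.005 0.04 -0.022 0 0 2")

```text
time: 44.05
tool_pos: [0.4827, 0.0617, 0.1101]
ee_rot: [-3.124, 0.002, -2.958]
wrist_force: [0.2, 0.4, -2.1]
width: 0.0116
finger_force: 30.0
```

Request:
drive_tool(deltas="0 -0.002 0.014 -0.006 0 0 2; 0 -0.002 0.026 -0.011 0 0 2; 0 -0.002 0.026 -0.011 0 0 2; 0 -0.002 0.026 -0.011 0 0 2")

```text
time: 44.45
tool_pos: [0.4828, 0.0617, 0.1076]
ee_rot: [3.141, 0.002, -2.957]
wrist_force: [0.3, -0.3, -3.1]
width: 0.012
finger_force: 30.0
```

```bash
python3 where.py
```

```text
tongue [ -1.8 109.9  94.6] tail [  -1.9 -111.1   94.6] tilt -0.01 yaw -0.030000000000001137 F [ 0.3 -0.3 -3.1] 0.012 29.955498576164246
```

Lower the last millimetre until it touches, then release.

Request:
drive_tool(deltas="0 0 0.01 0 0 0 2; 0 0 0.015 0 0 0 2; 0 0 0.015 0 0 0 2")

```text
time: 44.75
tool_pos: [0.483, 0.0617, 0.1071]
ee_rot: [-3.141, 0.003, -2.957]
wrist_force: [-1.5, -0.2, 3.4]
width: 0.0115
finger_force: 30.0
```

Request:
drive_tool(deltas="0 0 0 0 0 0 40; 0 0 0 0 0 0 40; 0 0 0 0 0 0 40; 0 0 0 0 0 0 40")

```text
time: 45.15
tool_pos: [0.4828, 0.0617, 0.106]
ee_rot: [3.141, 0.002, -2.957]
wrist_force: [-0.3, 0.3, -0.8]
width: 0.0386
finger_force: 0.0
```

Request:
drive_tool(deltas="0 0 -0.4 0 0 0 40; 0 0 -1 0 0 0 40; 0 0 -1 0 0 0 40; 0 0 -1 0 0 0 40; 0 0 -1 0 0 0 40")

```text
time: 45.65
tool_pos: [0.4821, 0.0616, 0.2048]
ee_rot: [3.141, 0.0, -2.957]
wrist_force: [-0.3, 0.3, -0.1]
width: 0.0399
finger_force: 0.0
```

Run:
```python
from look import *
from bp import *
o,s=look('w14',{'board_tongue':.0965,'board_tail':.0965,'board_handle':.123,'latch_grip':.126,'lip':.1005,'ledge':.094})
cv2.imwrite('pics/w14c.png',cv2.resize(s['img'][:,:,::-1][100:340,140:500],(798,532),interpolation=cv2.INTER_CUBIC))
plan([(.5018,-.072,.215,189.6,40)])
```

```text
45.65 [0.4821 0.0616 0.2048] [ 179.9771    0.0063 -169.4259]
board_tongue 0.55 [423. 196.] [0.4656 0.1692 0.0965]
board_tail 0.74 [170. 196.] [ 0.5136 -0.0857  0.0965]
board_tail 0.68 [206. 198.] [ 0.5079 -0.045   0.0965]
board_handle 0.97 [312. 206.] [0.4882 0.0609 0.123 ]
latch_grip 0.97 [170. 193.] [ 0.4997 -0.0719  0.126 ]
lip 0.76 [412. 192.] [0.4637 0.1547 0.1005]
lip 0.33 [502. 299.] [0.5758 0.3223 0.1005]
ledge 0.83 [213. 190.] [ 0.4996 -0.0383  0.094 ]
x2: 0.026 -0.67 -0.050 0.000 0.000 0.005 40
x3: 0.020 -0.68 -0.050 0.000 0.000 0.005 40
--
```

View pics/w14c.png

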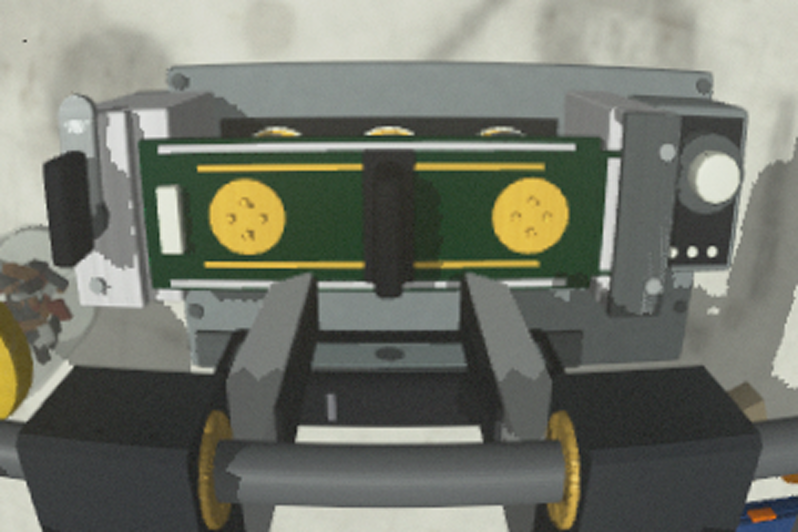

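The board lies flat with its tongue under the lip (crop (608,220)). The latch is open at (78,200), and its bar points to nest -x. Now I'll close the latch.

Request:
drive_tool(deltas="0.026 -0.67 -0.05 0 0 0.005 40; 0.026 -0.67 -0.05 0 0 0.005 40; 0.026 -0.67 -0.05 0 0 0.005 40")

```text
time: 46.3
tool_pos: [0.4926, -0.0064, 0.2109]
ee_rot: [-3.141, 0.002, -2.968]
wrist_force: [-1.0, -0.5, 0.2]
width: 0.0393
finger_force: 0.0
```

Request:
drive_tool(deltas="0.02 -0.68 -0.05 0 0 0.005 40; 0.02 -0.68 -0.05 0 0 0.005 40; 0.02 -0.68 -0.05 0 0 0.005 40; 0.02 -0.68 -0.05 0 0 0.005 40; 0.02 -0.68 -0.05 0 0 0.005 40")

```text
time: 46.8
tool_pos: [0.5021, -0.0706, 0.216]
ee_rot: [3.141, 0.002, -2.971]
wrist_force: [0.0, -0.1, 0.3]
width: 0.0398
finger_force: 0.0
```

Run:
```python
from look import *
from plan import *
look('w15',{'latch_grip':.126})
plan([(.5027,-.0719,.117,189.6,40)])
```

```text
46.8 [ 0.5021 -0.0706  0.216 ] [ 179.9411    0.101  -170.2407]
x3: -0.001 -0.013 0.99 0.000 0.001 0.002 40
--
```

Request:
drive_tool(deltas="0 -0.013 0.4 0 0 0 40; 0 -0.013 0.8 0 0 0 40; 0 -0.013 0.98 0 0 0 40; 0 -0.013 0.98 0 0 0 40; 0 -0.013 0.98 0 0 0 40")

```text
time: 47.4
tool_pos: [0.5029, -0.0727, 0.1187]
ee_rot: [3.142, 0.002, -2.972]
wrist_force: [-0.2, -0.3, -0.2]
width: 0.0399
finger_force: 0.0
```

Request:
drive_tool(deltas="0 0 0 0 0 0 2; 0 0 0 0 0 0 2; 0 0 0 0 0 0 2; 0 0 0 0 0 0 2; 0 0 0 0 0 0 2")

```text
time: 47.9
tool_pos: [0.503, -0.0725, 0.119]
ee_rot: [3.14, 0.003, -2.973]
wrist_force: [-0.5, 2.4, 3.2]
width: 0.011
finger_force: 30.0
```

Request:
drive_tool(deltas="-0.001 0.012 0 0 0 0.093 2; -0.003 0.023 0 0 0 0.187 2; -0.008 0.034 0 0 0 0.28 2; -0.013 0.044 0 0 0 0.373 2; -0.021 0.054 0 0 0 0.467 2")

```text
time: 48.4
tool_pos: [0.5039, -0.0685, 0.119]
ee_rot: [-3.141, 0.003, 2.571]
wrist_force: [-2.0, -1.3, 3.9]
width: 0.0104
finger_force: 30.0
```

Request:
drive_tool(deltas="-0.001 0.012 0 0 0 0.093 2; -0.003 0.023 0 0 0 0.187 2; -0.008 0.034 0 0 0 0.28 2; -0.013 0.044 0 0 0 0.373 2; -0.02 0.053 0 0 0 0.455 2")

```text
time: 48.9
tool_pos: [0.5071, -0.066, 0.119]
ee_rot: [-3.14, 0.003, 1.856]
wrist_force: [-5.9, -3.2, 6.1]
width: 0.0106
finger_force: 30.0
```

Request:
drive_tool(deltas="0 0 0 0 0 0 2; 0 0 0 0 0 0 2; 0 0 0 0 0 0 2")

```text
time: 49.2
tool_pos: [0.5071, -0.066, 0.119]
ee_rot: [-3.14, 0.003, 1.861]
wrist_force: [-5.0, -3.2, 5.1]
width: 0.0111
finger_force: 30.0
```

Request:
drive_tool(deltas="0 0 0 0 0 0 40; 0 0 0 0 0 0 40; 0 0 0 0 0 0 40; 0 0 0 0 0 0 40")

```text
time: 49.6
tool_pos: [0.5084, -0.064, 0.1179]
ee_rot: [3.14, -0.0, 1.862]
wrist_force: [0.6, -0.6, -0.5]
width: 0.0384
finger_force: 0.0
```

Request:
drive_tool(deltas="0 0 -0.5 0 0 0 40; 0 0 -1 0 0 0 40; 0 0 -1 0 0 0 40; 0 0 -1 0 0 0 40")

```text
time: 50.0
tool_pos: [0.5092, -0.0643, 0.22]
ee_rot: [3.136, 0.002, 1.862]
wrist_force: [0.3, 0.3, -1.0]
width: 0.0403
finger_force: 0.0
```

Run:
```python
from look import *
from plan import *
look('t16',{'latch_grip':.126,'board_handle':.123,'board_tail':.0965,'start_top':.066},cam='top')
plan([(.446,.13,.22,100.6,0)])
```

```text
50.0 [ 0.5092 -0.0643  0.22  ] [179.6825   0.1249 106.7104]
latch_grip 0.47 [359. 179.] [ 0.5093 -0.064   0.126 ]
board_handle 0.77 [312. 187.] [0.4907 0.0691 0.123 ]
board_tail 0.96 [354. 180.] [ 0.5148 -0.0538  0.0965]
start_top 0.61 [264. 207.] [0.443  0.2113 0.066 ]
x2: 0.68 -0.010 -0.012 -0.000 -0.000 0.023 0
x2: 0.68 -0.034 -0.012 -0.000 -0.000 0.023 0
x3: 0.68 -0.058 -0.013 -0.000 -0.000 0.023 0
--
```

Request:
drive_tool(deltas="0.68 -0.01 -0.01 0 0 0.023 0; 0.68 -0.01 -0.01 0 0 0.023 0; 0.68 -0.01 -0.01 0 0 0.023 0")

```text
time: 50.55
tool_pos: [0.4867, 0.0025, 0.2182]
ee_rot: [3.141, -0.001, 1.829]
wrist_force: [0.5, -0.3, 0.2]
width: 0.0196
finger_force: 0.0
```

Request:
drive_tool(deltas="0.68 -0.034 -0.01 0 0 0.023 0; 0.68 -0.034 -0.01 0 0 0.023 0; 0.68 -0.034 -0.01 0 0 0.023 0")

```text
time: 50.85
tool_pos: [0.4667, 0.0666, 0.2195]
ee_rot: [3.141, -0.0, 1.793]
wrist_force: [-1.1, 0.4, 0.1]
width: 0.0004
finger_force: 0.0
```

Request:
drive_tool(deltas="0.68 -0.058 -0.01 0 0 0.023 0; 0.68 -0.058 -0.01 0 0 0.023 0; 0.68 -0.058 -0.01 0 0 0.023 0; 0.68 -0.058 -0.01 0 0 0.023 0; 0.68 -0.058 -0.01 0 0 0.023 0")

```text
time: 51.35
tool_pos: [0.4474, 0.1293, 0.2207]
ee_rot: [3.14, 0.001, 1.752]
wrist_force: [0.6, 0.1, -1.0]
width: 0.0003
finger_force: 0.0
```

Run:
```python
from look import *
from plan import *
look('w17',{'start_top':.066})
plan([(.446,.215,.2,100.6,0),(.446,.215,.09,100.6,0)])
```

```text
51.35 [0.4474 0.1293 0.2207] [179.919    0.0449 100.3857]
start_top 0.55 [327. 109.] [0.4469 0.2108 0.066 ]
x3: 0.84 0.141 0.21 0.001 0.000 -0.002 0
--
x2: 0.000 -0.000 0.55 0.000 0.000 0.000 0
x3: 0.000 -0.000 0.55 0.000 0.000 0.000 0
--
```

Request:
drive_tool(deltas="0.82 0.136 0.2 0 0 0 0; 0.82 0.136 0.2 0 0 0 0; 0.82 0.136 0.2 0 0 0 0; 0.82 0.136 0.2 0 0 0 0")

```text
time: 51.85
tool_pos: [0.4454, 0.2134, 0.2007]
ee_rot: [3.141, 0.001, 1.754]
wrist_force: [0.4, 0.4, 0.2]
width: 0.0006
finger_force: 0.0
```

Request:
drive_tool(deltas="0 0 0.5 0 0 0 0; 0 0 1 0 0 0 0; 0 0 1 0 0 0 0; 0 0 1 0 0 0 0; 0 0 1 0 0 0 0")

```text
time: 52.35
tool_pos: [0.4484, 0.2142, 0.1053]
ee_rot: [3.132, -0.001, 1.753]
wrist_force: [0.1, 0.9, 0.5]
width: 0.0007
finger_force: 0.0
```

Run:
```python
from look import *
o,s=look('w18',{'start_top':.066})
cv2.imwrite('pics/w18c.png',cv2.resize(s['img'][:,:,::-1][100:320,220:420],(600,600)))
```

```text
52.35 [0.4484 0.2142 0.1053] [179.4776  -0.0572 100.4229]
```

View pics/w18c.png

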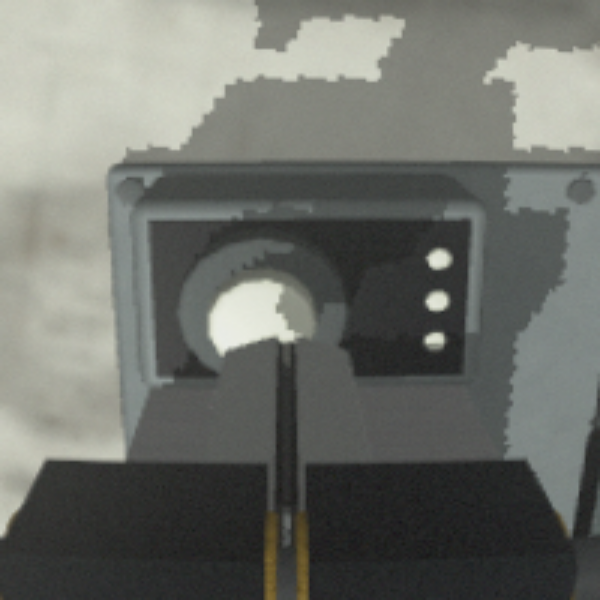

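Run:
```python
from look import *
d=np.load('pics/w18.npy',allow_pickle=True).item(); s,o=d['s'],d['o']
for z in (.066,.072): print(at(s,(307.3,100+328*220/600),z,o))
print(proj(s,o['tool_pos'],o), R.from_euler('xyz',o['ee_rot']).inv().apply(at(s,(307.3,220),.07,o)-o['tool_pos']))
```

```text
[0.4445 0.2109 0.066 ]
[0.4442 0.2131 0.072 ]
[313.5254 237.7979] [-0.0009 -0.0047  0.0353]
```

The button centre, near crop (262,325), is about 4 mm to the left of the closed fingertips. I'll correct for that and press.

Request:
drive_tool(deltas="0 -0.035 0.15 0 0 0 0; 0 -0.035 0.25 0 0 0 0; 0 -0.035 0.25 0 0 0 0; 0 -0.035 0.25 0 0 0 0")

```text
time: 52.85
tool_pos: [0.4442, 0.214, 0.0789]
ee_rot: [3.134, -0.001, 1.754]
wrist_force: [-0.1, 0.5, 4.8]
width: 0.0003
finger_force: 2.3
```

Request:
drive_tool(deltas="0 0 0.04 0 0 0 0; 0 0 0.04 0 0 0 0; 0 0 0.04 0 0 0 0")

```text
time: 53.15
tool_pos: [0.4444, 0.214, 0.0781]
ee_rot: [3.133, -0.001, 1.754]
wrist_force: [-5.8, -3.0, 19.8]
width: 0.0004
finger_force: 9.9
```

Request:
drive_tool(deltas="0 0 0.04 0 0 0 0; 0 0 0.04 0 0 0 0; 0 0 0.04 0 0 0 0")

```text
time: 53.45
tool_pos: [0.4445, 0.214, 0.0778]
ee_rot: [3.132, -0.001, 1.754]
wrist_force: [-12.6, -5.2, 34.8]
width: 0.0004
finger_force: 17.7
```

Run:
```python
from look import *
def L(n): d=np.load(f'pics/{n}.npy',allow_pickle=True).item(); return d['s'],d['o']
P=[('w1',(363,65)),('t16',(264,207)),('w17',(327,109)),('w18',(307.3,220))]
A=np.zeros((3,3));b=np.zeros(3)
for n,p in P:
    s,o=L(n); c,d=ray(s,p,o); d/=np.linalg.norm(d); M=np.eye(3)-np.outer(d,d); A+=M;b+=M@c
    print(n,at(s,p,.066,o),at(s,p,.085,o))
print(np.linalg.solve(A,b)); print(robot.get_obs()['joint_torque'])
s=snapshot('wrist'); save(s,'w19'); cv2.imwrite('pics/w19c.png',cv2.resize(s['img'][:,:,::-1][160:300,230:400],(680,560),interpolation=cv2.INTER_CUBIC))
```

```text
w1 [0.4458 0.2159 0.066 ] [0.4434 0.2125 0.085 ]
t16 [0.443  0.2125 0.066 ] [0.4402 0.2096 0.085 ]
w17 [0.4466 0.2109 0.066 ] [0.4459 0.2106 0.085 ]
w18 [0.4444 0.2111 0.066 ] [0.4435 0.2179 0.085 ]
[0.4445 0.2126 0.0709]
[ -0.4789 -13.0159 -18.4961   0.2614  -4.5073   0.0032]
```

View pics/w19c.png

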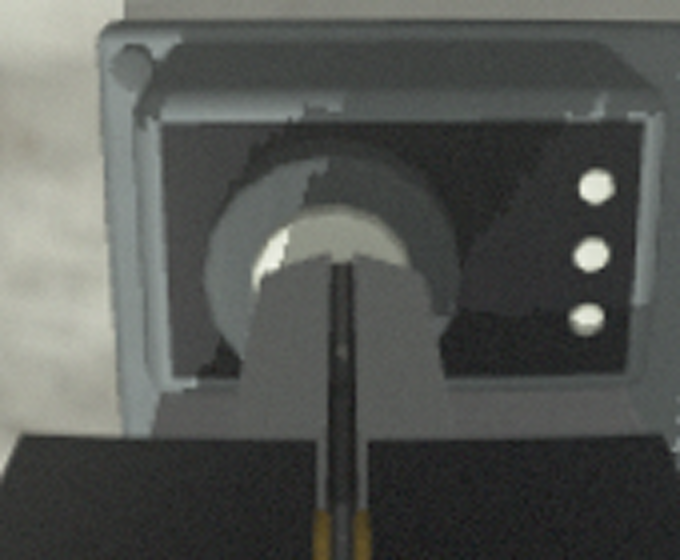

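The button looks sunk to ring level. I'll lift slowly and watch the spring force, which will show how far it was pressed.

Request:
drive_tool(deltas="0 0 -0.09 0 0 0 0; 0 0 -0.09 0 0 0 0; 0 0 -0.09 0 0 0 0")

```text
time: 53.8
tool_pos: [0.4445, 0.2141, 0.0792]
ee_rot: [3.133, -0.001, 1.754]
wrist_force: [3.9, 1.0, 4.6]
width: 0.0004
finger_force: 2.2
```

Request:
drive_tool(deltas="0 0 -0.025 0 0 0 0; 0 0 -0.025 0 0 0 0; 0 0 -0.025 0 0 0 0")

```text
time: 54.1
tool_pos: [0.4426, 0.2134, 0.0797]
ee_rot: [3.139, -0.0, 1.754]
wrist_force: [3.4, 1.5, 4.8]
width: 0.0005
finger_force: 2.0
```

Request:
drive_tool(deltas="0 0 -0.025 0 0 0 0; 0 0 -0.025 0 0 0 0; 0 0 -0.025 0 0 0 0")

```text
time: 54.4
tool_pos: [0.4418, 0.2131, 0.0818]
ee_rot: [3.141, 0.0, 1.754]
wrist_force: [2.7, 0.1, 3.6]
width: 0.0003
finger_force: 1.4
```

Request:
drive_tool(deltas="0 0 -0.03 0 0 0 0; 0 0 -0.03 0 0 0 0; 0 0 -0.03 0 0 0 0")

```text
time: 54.7
tool_pos: [0.4409, 0.2129, 0.0843]
ee_rot: [-3.14, 0.0, 1.754]
wrist_force: [-0.9, 0.3, 1.4]
width: 0.0004
finger_force: 0.7
```

The spring force faded over about 6 mm, so the button was fully in. I'll retreat and take a last check.

Request:
drive_tool(deltas="0 0 -0.3 0 0 0 0; 0 0 -0.7 0 0 0 0; 0 0 -1 0 0 0 0; 0 0 -1 0 0 0 0; 0 0 -1 0 0 0 0")

```text
time: 55.2
tool_pos: [0.4415, 0.2131, 0.1847]
ee_rot: [3.14, 0.0, 1.754]
wrist_force: [0.1, -0.5, -0.8]
width: 0.0005
finger_force: 0.0
```

Request:
drive_tool(deltas="-0.9 0 -0.4 0 0 0 0; -0.9 0 -0.4 0 0 0 0; -0.9 0 -0.4 0 0 0 0; -0.9 0 -0.4 0 0 0 0; -0.9 0 -0.4 0 0 0 0")

```text
time: 55.7
tool_pos: [0.457, 0.1253, 0.2228]
ee_rot: [-3.139, -0.001, 1.754]
wrist_force: [0.5, -0.9, 0.2]
width: 0.0003
finger_force: 0.0
```

Run:
```python
from look import *
o,s=look('w20',{'latch_grip':.126,'board_handle':.123,'board_tongue':.0965,'board_tail':.0965,'cell_a':.012})
cv2.imwrite('pics/w20c.png',cv2.resize(s['img'][:,:,::-1][20:320,220:450],(460,600),interpolation=cv2.INTER_CUBIC))
```

```text
55.7 [0.457  0.1253 0.2228] [-179.8598   -0.0484  100.5241]
latch_grip 0.47 [332. 260.] [0.4863 0.0638 0.126 ]
board_handle 0.85 [334. 259.] [0.489 0.064 0.123]
```

View pics/w20c.png

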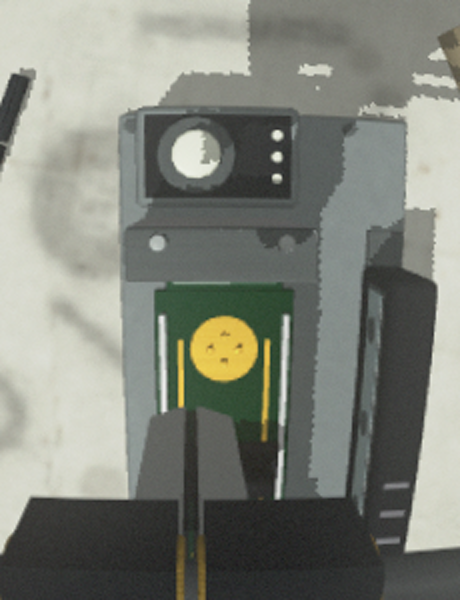

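```bash
python3 -c "
from bench import robot
print(robot.close_job())"
```

```text
the job is handed in; nothing more can be done
None
```

The job is handed in at about 56 s with every step carried out: three cells on their discs facing the reader bar, board hooked and seated, latch turned to about 1.46 rad, and the start button pressed fully in and released; the hand-in returned no verdict, the latch angle comes from the gripper's final yaw rather than a closing picture, and I viewed 16 pictures, two over the limit of 14.

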